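# Next paddle blank from the magazine into the painting cradle

### The job

Take the next puppet-paddle blank to the painting cradle: pull the bottom blank out of the magazine by its neck so that the rest of the stack drops down flat inside, and lay it flat on the bench and let go. Then take it by its blade and slide it neck first under the cradle's bridge, straight and fully home against the end stop, and let go. Leave the other blanks in the magazine and everything else on the bench where it stands.

Things in the scene. Friction and masses are not known exactly. Their poses are not given: they have to be found in the camera images.
- magazine: Fixed gravity-fed magazine of grey laminate, 137 x 60 mm, 78 high, open on top, holding four identical paddle blanks lying flat in a stack. Origin: centre of the underside, on the bench; own +x runs from the exit end (roughly facing the robot) to the closed end, z up. Blanks lie on its floor, 26 mm above the bench. Inside: rear wall at x = +66.5, front gate at -66.5, side walls at y = +-24.5 mm.
- magazine_exit (a point): Front edge of the magazine's floor, at (-69.5, 0, 26) mm in the magazine's frame; same axes. Above it hangs the 3 mm clear front gate, from 78 mm down to 44 mm above the bench: only one blank (12 mm) passes beneath it, towards -x.
- blank_bottom: Lowest wooden paddle blank in the magazine; its neck sticks out 37 to 46 mm beneath the gate. 12 mm thick, 130 long, 30 to 65 g. Origin: centre of the underside, halfway along. Neck 24 mm wide, from its tip at x = -65 mm to the shoulders at x = -5; blade 46 wide, from x = -5 to the tail at x = +65. z up. Starts with its x along the magazine's x.
- blank_2: Second paddle blank from below, same shape and axes as blank_bottom; inside the magazine on the bottom one, underside 38 mm above the bench; it drops 12 mm when the bottom one is out.
- blank_3: Third paddle blank from below, same shape and axes as blank_bottom; underside at 50 mm at the start.
- blank_4: Topmost paddle blank, same shape and axes as blank_bottom; underside at 62 mm at the start.
- cradle: Fixed painting cradle. Origin: centre of its 150 x 70 mm foot (8 high), on the bench; z up. A support bar along x, 34 mm wide, x = -68 to +60, has its top 24 mm above the bench (a blade overhangs it 6 mm each side). A bridge covers its -x end; the end stop's face is at x = -66. The blank goes in neck first towards -x; fully home its origin is at (-1, 0, 24) mm, axes parallel to the cradle's.
- cradle_mouth (a point): Middle of the bridge's open mouth, on the bar's top, at (-21, 0, 24) mm in the cradle's frame; same axes. The bridge reaches from here 43 mm towards -x: clear opening 34 mm wide and 19 high, posts out to y = +-25, top 51 mm above the bench. With the blank fully home 16 mm of its neck shows before the mouth.
- glue_bottle: White bottle with an orange cap, upright, 54 mm across, 170 high; origin under its centre. Leave alone.
- paint_pot: Small glass paint pot, upright, 48 mm across, 55 high; origin under its centre. Leave alone.
- mug: White mug, 72 mm across (handle at its +y, out to about 65 mm), 85 high; origin under its centre. Leave alone.
- spool: Brass-coloured spool, upright, 42 mm across, 60 high; origin under its centre. Leave alone.
- tin: Small steel tin, upright, 50 mm across, 60 high; origin under its centre. Leave alone.
- glue_stick: Flat wooden glue spreader lying on the bench, 6 mm high, 18 wide (28 at its +x end), from x = -65 to +90 mm. Leave alone.
Things that resemble listed ones, but are neither listed nor needed, are in the scene too. Leave any black look-alike of the blank_bottom alone. What is shaped like the blank_4 but orange is not meant.

How it is judged:
By the outcome, as a careful person would: the job done as asked, in the order asked, and still so for the second after the job is handed in, with the robot touching nothing.
It also fails if it takes over 58 s, if anything falls off the work surface, if the arm or the gripper's body presses on something with over 40 N, if the wrist force passes 120 N, or if a joint passes its speed limit or range.

### The arm

A 6-joint arm with a two-finger parallel gripper is mounted at the origin on the work surface. World frame = base frame: x ahead of the robot, y to its left, z up, the work surface at z = 0. Lengths are in mm, angles in rad, forces in N, time in s.
With the tool pointing down it reaches from about 350 to 775 mm from the base axis. Payload 7.3 kg.
Tool frame: the origin (TCP) lies between the finger pads; the fingertips stand tcp_to_tips ahead of it and the grasp point (between the pads) lies 5 mm behind it (tcp_to_tips is the distance from the TCP to the fingertips, in mm); z points along the fingers, x is the direction in which the jaws open and shut, and the axes are right-handed (so a half turn about z gives the same grasp; the last joint's range is limited). The gripper opens to 92 mm and grips with 3 to 60 N. Pads are 19 mm wide; open, the fingers measure 130 mm over their backs; the gripper's body (75 mm by 190 mm) begins 47 mm behind the grasp point.
Start: joints at [-1.367, 0.342, 1.524, -0, 1.275, -0.146], TCP at [179.945, -493.217, 240.741] pointing down, gripper open.
Joint ranges: [-2.53, 2.53], [-0.77, 2.02], [0.04, 2.7], [-1, 4.14], [0.28, 2.66], [-3.11, 3.11]. Speed limits (rad/s): [2.57, 2.57, 3.14, 3.14, 3.14, 3.14].

### API

Orientations are given as [roll, pitch, yaw] about the fixed x, y, z axes, in that order (R = Rz(yaw) Ry(pitch) Rx(roll)).
In Python, from plant import * gives the robot as it stands.
- The arm moves only by the tool drive_tool, never from a script. Its argument "deltas" is a list of rows, each an object of numbers: "hand": the gripper's target within -1 to 1 (shut at 1, half-way at 0, fully open at -1); "tx", "ty", "tz": the shift along the tool's x, y, z each as a share of 4 cm, from -1 to 1; "wx", "wy", "wz": the turn, a rotation vector about the tool's x, y, z each as a share of 5 degrees, from -1 to 1. In form: [{"hand": .., "tx": .., "ty": .., "tz": .., "wx": .., "wy": .., "wz": ..}, ...]. A call has 1 to 20 rows; each row shifts and turns the commanded pose from where the row before left it, along the tool's axes as they then stand; what a row does not reach is not made up. A row lasts 1/12 s, in which the tool goes at most 41.7 mm and 7.16 degrees, less where a joint would pass 70% of its speed; a pose out of reach is approached as far as the arm can. A call with a number of a shift or a turn outside -1 to 1 is refused whole. A call with a gripper value outside its range is refused whole. The fingers move at their own pace and stop on an object; the grip force is fixed at half the most. Time passes only in rows, so rows that do not move let the fingers close. It gives the time, the measured TCP pose, the force and the opening at its end, in the units of the state.
- get_obs(): the state, without advancing time (a new reading comes with each control period).
- capture(name): name is "scene" or "top" or "wrist"; returns the picture (420x560x3 uint8, red, green, blue); there is no depth.
- camera_model(name): a dict with "fx", "fy", "cx", "cy" (pixels), "rvec" (rotation vector, rad) and "tvec" (3), from world to camera coordinates, as OpenCV has them. Camera axes: x right, y down, z forward; pixel columns grow to the right and rows downward; lengths in mm; the calibration is good to about 2 mm. A picture is of the moment at which its call begins: read the wrist's pose just before it. camera_model takes no time and is no camera call; for the wrist camera it gives the pose at the moment of the call.
- close_job(): hands the job in, once; it reports no verdict.
The state is a dict: "time": time; "joint_positions": joint angles; "dq": joint speeds; "tau": joint torques, N m; "tool_pos": TCP position; "tcp_rot": TCP orientation; "contact_force": force on the tool from outside, world axes, zero at the start; "moment": the same for the moment, N m; "grip_width": finger opening in mm.
Only numpy, scipy, OpenCV 4.12 (cv2) and the standard library are available. Lean on these libraries where they do the work, as an engineer would, in place of code of your own. Each camera call takes 0.05 s, during which the arm holds its last target.

## Working session

There is one attempt and no reset: what is moved stays moved. The work goes in short steps, Python scripts to look and compute and a tool call to move; the robot and the scene stay as the last step left them, time stands still between calls to the robot, and variables do not carry over. Pictures are saved under pics/ and viewed, and the job is handed in when it is done.

Besides the shell and the picture viewer there is one more tool, called after "Call:" by a JSON object that holds its "api" and its "payload", one argument or row to a line. drive_tool: Moves the arm, as the interface text tells. Its arguments: {"type":"object","properties":{"deltas":{"type":"array","items":{"type":"object","properties":{"hand":{"type":"number"},"tx":{"type":"number"},"ty":{"type":"number"},"tz":{"type":"number"},"wx":{"type":"number"},"wy":{"type":"number"},"wz":{"type":"number"}}}}},"required":["deltas"]}

```bash
ls; mkdir -p pics; python3 - <<'E'
from plant import *
import cv2
o=get_obs();print(o)
for n in ["scene","top","wrist"]:
    print(n,camera_model(n))
    cv2.imwrite(f"pics/{n}0.png",capture(n)[:,:,::-1])
E
```

```text
pics
{'time': 0.0, 'joint_positions': array([-1.36702208e+00,  3.42695201e-01,  1.52503198e+00, -3.91011043e-05,
        1.27540164e+00, -1.45994822e-01]), 'dq': array([ 0.00053252, -0.00037429, -0.00110911, -0.00118311, -0.00272971,
        0.00086967]), 'tau': array([-4.17937583e-03, -4.31251431e+01, -2.44222945e+01,  7.14008510e-02,
        5.59939002e-02, -9.72220278e-05]), 'tool_pos': array([ 179.83912182, -492.81565653,  240.05401388]), 'tcp_rot': array([-3.14140617e+00,  1.52526341e-03, -1.22101571e+00]), 'contact_force': array([0.40125436, 0.7011638 , 0.08159118]), 'moment': array([-0.047509  , -0.01318002,  0.02715802]), 'grip_width': 92.03452349409181}
scene {'fx': 399.085610592033, 'fy': 399.085610592033, 'cx': 283.35478723957726, 'cy': 213.16700293136773, 'rvec': array([ 0.90028149,  2.45112148, -1.13534665]), 'tvec': array([ 412.6965396 , -157.83474954, 1220.19432236])}
top {'fx': 438.4860052384237, 'fy': 438.4860052384237, 'cx': 280.5123060591308, 'cy': 204.21887630791392, 'rvec': array([ 2.15595248, -2.12377106,  0.20379256]), 'tvec': array([ -24.52682236,  531.81390783, 1072.29283898])}
wrist {'fx': 346.2642015092312, 'fy': 346.2642015092312, 'cx': 279.12924434912316, 'cy': 213.51007430568427, 'rvec': array([-2.38764051,  1.66986602,  0.22792224]), 'tvec': array([-525.69453562,  -32.01084998,  390.81717656])}
```

View pics/scene0.png

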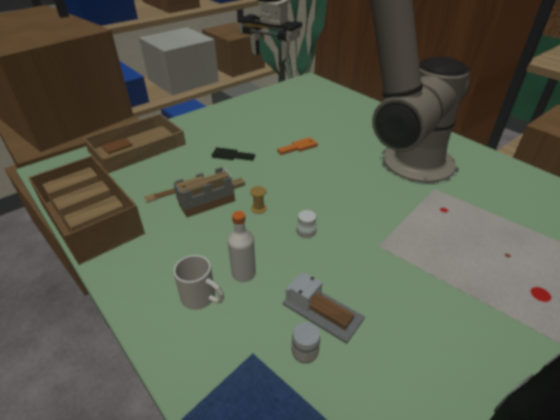

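View pics/top0.png

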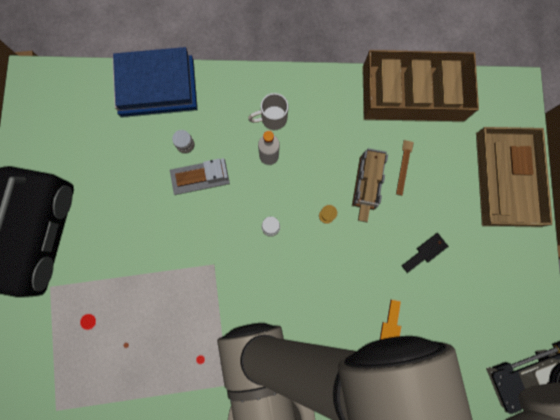

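View pics/wrist0.png

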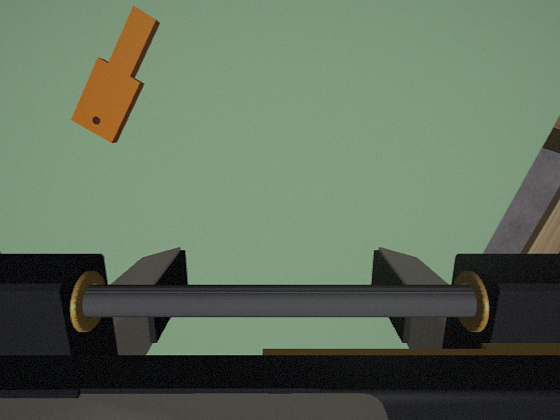

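Candidates in the top view:
- (365,212): wooden neck sticking out of the grey magazine. This fits blank_bottom.
- (425,252): black look-alike.
- (392,320): orange look-alike.
- (404,168): glue spreader.
- (415,85) and (510,175): slats in the trays.

I choose the neck at (365,212) and check it in close crops.

```bash
python3 - <<'E'
import cv2
t=cv2.imread("pics/top0.png")
a=cv2.resize(t[140:230,320:440],None,fx=6,fy=6,interpolation=cv2.INTER_CUBIC);cv2.imwrite("pics/cm.png",a)
a=cv2.resize(t[120:200,150:250],None,fx=7,fy=7,interpolation=cv2.INTER_CUBIC);cv2.imwrite("pics/cc.png",a)
E
```

```text
(no output)
```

View pics/cm.png

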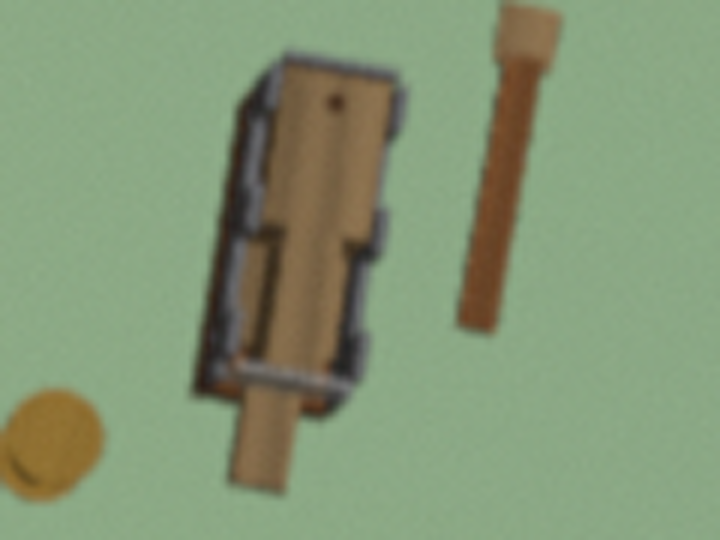

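View pics/cc.png

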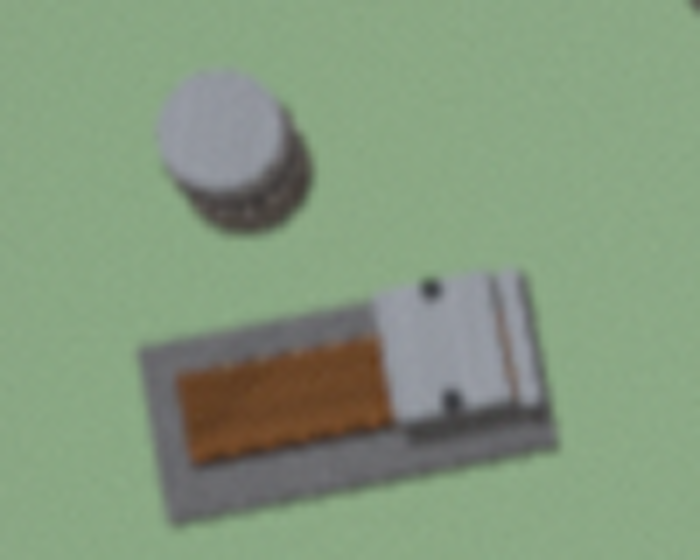

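```bash
cat > h.py <<'E'
import numpy as np, cv2
from plant import *
def ray(cm,uv,z):
    R=cv2.Rodrigues(np.array(cm['rvec']))[0];t=np.array(cm['tvec'])
    c=-R.T@t; d=R.T@np.array([(uv[0]-cm['cx'])/cm['fx'],(uv[1]-cm['cy'])/cm['fy'],1.])
    return c+d*(z-c[2])/d[2]
def proj(cm,P):
    R=cv2.Rodrigues(np.array(cm['rvec']))[0]
    p=np.asarray(P,float)@R.T+np.array(cm['tvec']);return np.c_[p[:,0]/p[:,2]*cm['fx']+cm['cx'],p[:,1]/p[:,2]*cm['fy']+cm['cy']]
E
python3 - <<'E'
from h import *
cm=camera_model("top")
def C(l,x0,y0,s,z,nm):
    for u,v in l:
        print(nm,np.round(ray(cm,(x0+(u+.5)/s-.5,y0+(v+.5)/s-.5),z),1))
C([(230,484),(285,492)],320,140,6,38,'tip')
C([(243,388),(301,395)],320,140,6,38,'gate')
C([(285,52),(403,72),(232,362),(356,386)],320,140,6,78,'rim')
C([(140,348),(172,524),(556,448)],150,120,7,8,'foot')
C([(178,375),(196,463)],150,120,7,24,'barend')
C([(375,297),(392,425),(525,270),(543,405)],150,120,7,51,'bridge')
t=cv2.imread("pics/top0.png")
for nm,uv,z in [('spool',(328,214),60),('pot',(271,226),55),('tin',(182,139),60),('cap',(268,136),170),('mug',(274,104),85),('stick',(404,168),6),('black',(425,252),6)]:
    print(nm,np.round(ray(cm,uv,z),0))
E
```

```text
tip [ 495.2 -215.5   38. ]
tip [ 492.1 -239.    38. ]
gate [ 536.9 -221.8   38. ]
gate [ 534.2 -246.8   38. ]
rim [ 674.6 -234.2   78. ]
rim [ 666.8 -284.2   78. ]
rim [ 540.7 -209.3   78. ]
rim [ 531.4 -260.8   78. ]
foot [628.1 279.4   8. ]
foot [560.2 263.6   8. ]
foot [592.  120.3   8. ]
barend [614.  260.8  24. ]
barend [580.4 252.3  24. ]
bridge [638.1 184.1  51. ]
bridge [590.1 175.8  51. ]
bridge [649.4 129.5  51. ]
bridge [598.6 121.1  51. ]
spool [ 507. -136.   60.]
pot [475.   7.  55.]
tin [696. 239.  60.]
cap [671.  17. 170.]
mug [785.   4.  85.]
stick [ 644. -349.    6.]
black [ 419. -396.    6.]
```

```bash
python3 - <<'E'
import plant
for n in dir(plant):
    if not n.startswith('__'):
        v=getattr(plant,n); print(n, type(v).__name__, v if isinstance(v,(int,float,str,dict,list)) else '')
E
cat >> h.py <<'E'
def plan(x,y,z,yawdeg):
    "prints: rotation (5deg shares about tool z) first, then shifts in tool axes (40mm shares) after the rotation, tool pointing down"
    o=get_obs();p=np.array(o['tool_pos']);r=o['tcp_rot']
    dy=(yawdeg-np.degrees(r[2])+180)%360-180
    a=np.radians(yawdeg);d=np.array([x,y,z])-p
    T=np.array([d@[np.cos(a),np.sin(a),0],d@[np.sin(a),-np.cos(a),0],-d[2]])
    print('t',round(o['time'],2),'pos',p.round(1),'rpy',np.degrees(r).round(2),'| wz shares',round(-dy/5,2),'| t shares',(T/40).round(3),'mm',T.round(1),'F',np.round(o['contact_force'],1),'w',round(o['grip_width'],1))
E
python3 -c "
from h import *
plan(455,-221,240.7,-100.1)"
```

```text
Unreachable type 
camera_model function 
capture function 
close_job function 
get_obs function 
tcp_to_tips float 14.0
t 0.15 pos [ 179.9 -492.9  240.2] rpy [-1.7999e+02  7.0000e-02 -6.9960e+01] | wz shares 6.03 | t shares [-7.899 -5.579 -0.013] mm [-315.9 -223.2   -0.5] F [ 0.2 -0.2 -0.2] w 91.5
```

```bash
python3 - <<'E'
from h import *
cm=camera_model("wrist");R=cv2.Rodrigues(cm['rvec'])[0];c=-R.T@cm['tvec'];o=get_obs()
from scipy.spatial.transform import Rotation as Ro
T=Ro.from_euler('xyz',o['tcp_rot']).as_matrix()
print('cam in tool',(T.T@(c-o['tool_pos'])).round(1));print('cam axes in tool cols',(T.T@R.T).round(2))
# predicted pixels of tip & magazine at candidate tool poses
for x,y,z in [(455,-221,240),(480,-225,200),(507.5,-229.7,180),(507,-230,130)]:
    a=np.radians(-100.1);T2=Ro.from_euler('xyz',[np.pi,0,a]).as_matrix()
    M=T2@T.T;c2=np.array([x,y,z])+M@(c-o['tool_pos']);R2=R@M.T
    P=np.array([[493.7,-227.3,38],[535,-234,38],[537,-209,78],[531,-261,78],[670,-259,78]])
    q=(P-c2)@R2.T;print((x,y,z),(q[:,:2]/q[:,2:]*346+[279,213.5]).round(0).tolist())
E
```

```text
cam in tool [   1.5  -73.  -144.2]
cam axes in tool cols [[ 1.    0.   -0.  ]
 [-0.    0.96  0.27]
 [ 0.   -0.27  0.96]]
(455, -221, 240) [[277.0, 153.0], [276.0, 109.0], [247.0, 111.0], [308.0, 107.0], [277.0, -85.0]]
(480, -225, 200) [[277.0, 186.0], [276.0, 139.0], [243.0, 145.0], [312.0, 141.0], [277.0, -74.0]]
(507.5, -229.7, 180) [[277.0, 222.0], [277.0, 174.0], [242.0, 186.0], [314.0, 182.0], [277.0, -37.0]]
(507, -230, 130) [[277.0, 242.0], [276.0, 185.0], [232.0, 202.0], [322.0, 197.0], [276.0, -84.0]]
```

Call:
{"api": "drive_tool", "payload": {
  "deltas": [
    {"hand": 0.1,"wz": 1},
    {"hand": 0.1,"wz": 1},
    {"hand": 0.1,"wz": 1},
    {"hand": 0.1,"wz": 1},
    {"hand": 0.1,"wz": 1},
    {"hand": 0.1,"wz": 1},
    {"hand": 0.1}
  ]
}}

```text
invalid input
```

```bash
python3 -c "
from h import *
plan(507.5,-229.7,180,-100.1)"
```

```text
t 0.15 pos [ 179.9 -492.9  240.2] rpy [-1.7999e+02  7.0000e-02 -6.9960e+01] | wz shares 6.03 | t shares [-7.915 -6.91   1.505] mm [-316.6 -276.4   60.2] F [ 0.2 -0.2 -0.2] w 91.5
```

Call:
{"api": "drive_tool", "payload": {
  "deltas": [
    {"hand": 0.1,"tx": 0,"ty": 0,"tz": 0,"wx": 0,"wy": 0,"wz": 1},
    {"hand": 0.1,"tx": 0,"ty": 0,"tz": 0,"wx": 0,"wy": 0,"wz": 1},
    {"hand": 0.1,"tx": 0,"ty": 0,"tz": 0,"wx": 0,"wy": 0,"wz": 1},
    {"hand": 0.1,"tx": 0,"ty": 0,"tz": 0,"wx": 0,"wy": 0,"wz": 1},
    {"hand": 0.1,"tx": 0,"ty": 0,"tz": 0,"wx": 0,"wy": 0,"wz": 1},
    {"hand": 0.1,"tx": 0,"ty": 0,"tz": 0,"wx": 0,"wy": 0,"wz": 1},
    {"hand": 0.1,"tx": 0,"ty": 0,"tz": 0,"wx": 0,"wy": 0,"wz": 0}
  ]
}}

```text
time: 0.73
tool_pos: [179.9, -493.1, 240.5]
tcp_rot: [3.141, 0.001, -1.748]
contact_force: [0.2, -0.3, -1.0]
grip_width: 49.5
```

```bash
python3 -c "
from h import *
plan(507.5,-229.7,180,-100.1)"
```

```text
t 0.73 pos [ 179.9 -493.1  240.5] rpy [ 1.7999e+02  3.0000e-02 -1.0013e+02] | wz shares -0.01 | t shares [-7.919 -6.908  1.511] mm [-316.7 -276.3   60.5] F [ 0.2 -0.3 -1. ] w 49.5
```

Call:
{"api": "drive_tool", "payload": {
  "deltas": [
    {"hand": 0.1,"tx": -0.66,"ty": -0.576,"tz": 0.126,"wx": 0,"wy": 0,"wz": 0},
    {"hand": 0.1,"tx": -0.66,"ty": -0.576,"tz": 0.126,"wx": 0,"wy": 0,"wz": 0},
    {"hand": 0.1,"tx": -0.66,"ty": -0.576,"tz": 0.126,"wx": 0,"wy": 0,"wz": 0},
    {"hand": 0.1,"tx": -0.66,"ty": -0.576,"tz": 0.126,"wx": 0,"wy": 0,"wz": 0},
    {"hand": 0.1,"tx": -0.66,"ty": -0.576,"tz": 0.126,"wx": 0,"wy": 0,"wz": 0},
    {"hand": 0.1,"tx": -0.66,"ty": -0.576,"tz": 0.126,"wx": 0,"wy": 0,"wz": 0},
    {"hand": 0.1,"tx": -0.66,"ty": -0.576,"tz": 0.126,"wx": 0,"wy": 0,"wz": 0},
    {"hand": 0.1,"tx": -0.66,"ty": -0.576,"tz": 0.126,"wx": 0,"wy": 0,"wz": 0},
    {"hand": 0.1,"tx": -0.66,"ty": -0.576,"tz": 0.126,"wx": 0,"wy": 0,"wz": 0},
    {"hand": 0.1,"tx": -0.66,"ty": -0.576,"tz": 0.126,"wx": 0,"wy": 0,"wz": 0},
    {"hand": 0.1,"tx": -0.66,"ty": -0.576,"tz": 0.126,"wx": 0,"wy": 0,"wz": 0},
    {"hand": 0.1,"tx": -0.66,"ty": -0.576,"tz": 0.126,"wx": 0,"wy": 0,"wz": 0},
    {"hand": 0.1,"tx": 0,"ty": 0,"tz": 0,"wx": 0,"wy": 0,"wz": 0},
    {"hand": 0.1,"tx": 0,"ty": 0,"tz": 0,"wx": 0,"wy": 0,"wz": 0}
  ]
}}

```text
time: 1.9
tool_pos: [507.7, -227.5, 179.5]
tcp_rot: [3.14, 0.0, -1.739]
contact_force: [-0.1, -0.2, 0.2]
grip_width: 41.1
```

```bash
python3 -c "
from h import *
import pickle
plan(507.5,-229.7,41.5,-100.1)
pickle.dump(camera_model('wrist'),open('w1.pkl','wb'))
cv2.imwrite('pics/w1.png',capture('wrist')[:,:,::-1])"
```

```text
t 1.9 pos [ 507.7 -227.5  179.5] rpy [ 1.7993e+02  2.0000e-02 -9.9620e+01] | wz shares 0.1 | t shares [ 0.055 -0.004  3.45 ] mm [ 2.20e+00 -1.00e-01  1.38e+02] F [-0.1 -0.2  0.2] w 41.1
```

View pics/w1.png

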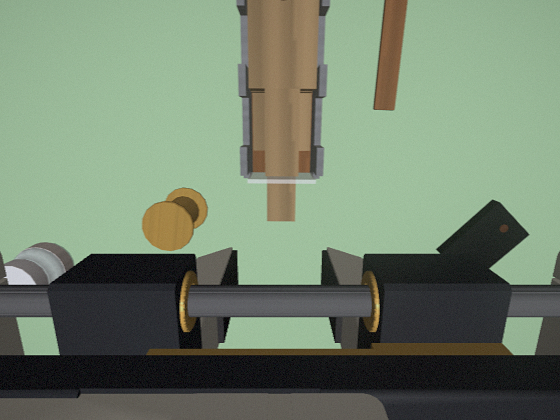

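The wrist view shows the neck under the clear gate, with its tip at about (281,220) and its edges at columns 267 and 295. The spool is at (170,225), off to the left.

```bash
python3 - <<'E'
from h import *
import pickle
cm=pickle.load(open('w1.pkl','rb'))
im=cv2.imread('pics/w1.png');hsv=cv2.cvtColor(im,cv2.COLOR_BGR2HSV)
m=((hsv[:,:,0]<25)&(hsv[:,:,1]>60)).astype(np.uint8)
for v in [188,195,202,209,215]:
    xs=np.where(m[v,255:310])[0]+255;print(v,xs.min(),xs.max(),ray(cm,(xs.min()-.5,v),38).round(1),ray(cm,(xs.max()+.5,v),38).round(1))
col=m[180:235,281];print('tiprow',180+np.where(col)[0].max(),ray(cm,(281,180.5+np.where(col)[0].max()),38).round(1))
# blank4 edges z=74
for v in [20,60,110,140]:
    xs=np.where(m[v,235:335])[0]+235;print('b4',v,xs.min(),xs.max(),ray(cm,((xs.min()+xs.max())/2,v),74).round(1))
E
```

```text
188 267 294 [ 525.9 -220.3   38. ] [ 522.  -243.4   38. ]
195 267 294 [ 520.  -219.2   38. ] [ 516.1 -242.5   38. ]
202 267 294 [ 514.  -218.1   38. ] [ 510.1 -241.6   38. ]
209 267 294 [ 508.  -217.1   38. ] [ 504.  -240.6   38. ]
215 267 294 [ 502.7 -216.1   38. ] [ 498.7 -239.8   38. ]
tiprow 220 [ 495.8 -227.6   38. ]
b4 20 248 317 [ 640.  -252.6   74. ]
b4 60 249 316 [ 616.3 -248.6   74. ]
b4 110 252 311 [ 585.  -242.7   74. ]
b4 140 252 310 [ 565. -239.   74.]
```

Call:
{"api": "drive_tool", "payload": {
  "deltas": [
    {"hand": 0.1,"tx": 0.047,"ty": -0.036,"tz": 0,"wx": 0,"wy": 0,"wz": 0.08},
    {"hand": 0.1,"tx": 0,"ty": 0,"tz": 0.7,"wx": 0,"wy": 0,"wz": 0},
    {"hand": 0.1,"tx": 0,"ty": 0,"tz": 0.7,"wx": 0,"wy": 0,"wz": 0},
    {"hand": 0.1,"tx": 0,"ty": 0,"tz": 0.7,"wx": 0,"wy": 0,"wz": 0},
    {"hand": 0.1,"tx": 0,"ty": 0,"tz": 0.6,"wx": 0,"wy": 0,"wz": 0},
    {"hand": 0.1,"tx": 0,"ty": 0,"tz": 0.4,"wx": 0,"wy": 0,"wz": 0},
    {"hand": 0.1,"tx": 0,"ty": 0,"tz": 0.2,"wx": 0,"wy": 0,"wz": 0},
    {"hand": 0.1,"tx": 0,"ty": 0,"tz": 0.1,"wx": 0,"wy": 0,"wz": 0},
    {"hand": 0.1,"tx": 0,"ty": 0,"tz": 0,"wx": 0,"wy": 0,"wz": 0},
    {"hand": 0.1,"tx": 0,"ty": 0,"tz": 0,"wx": 0,"wy": 0,"wz": 0}
  ]
}}

```text
time: 2.78
tool_pos: [508.5, -232.0, 45.3]
tcp_rot: [-3.14, -0.001, -1.752]
contact_force: [0.0, -0.2, 0.2]
grip_width: 41.8
```

```bash
python3 -c "
from h import *
plan(508.8,-229.6,41.5,-100)
cv2.imwrite('pics/w2.png',capture('wrist')[:,:,::-1])"
```

```text
t 2.78 pos [ 508.5 -232.    45.3] rpy [-1.7991e+02 -4.0000e-02 -1.0039e+02] | wz shares -0.08 | t shares [-0.059  0.002  0.094] mm [-2.4  0.1  3.8] F [ 0.  -0.2  0.2] w 41.8
```

View pics/w2.png

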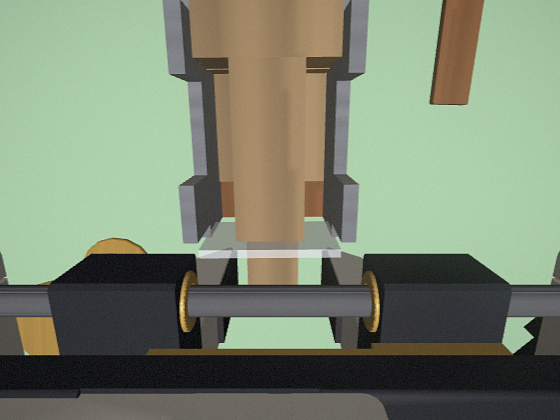

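The neck sits at column 272 and the jaw centre at about 279. That agrees with the remaining 2.4 mm offset, so I correct it, close and check.

Call:
{"api": "drive_tool", "payload": {
  "deltas": [
    {"hand": 0.1,"tx": -0.059,"ty": 0,"tz": 0.094,"wx": 0,"wy": 0,"wz": -0.08},
    {"hand": 0.1,"tx": 0,"ty": 0,"tz": 0,"wx": 0,"wy": 0,"wz": 0},
    {"hand": 1,"tx": 0,"ty": 0,"tz": 0,"wx": 0,"wy": 0,"wz": 0},
    {"hand": 1,"tx": 0,"ty": 0,"tz": 0,"wx": 0,"wy": 0,"wz": 0},
    {"hand": 1,"tx": 0,"ty": 0,"tz": 0,"wx": 0,"wy": 0,"wz": 0},
    {"hand": 1,"tx": 0,"ty": 0,"tz": 0,"wx": 0,"wy": 0,"wz": 0},
    {"hand": 1,"tx": 0,"ty": 0,"tz": 0,"wx": 0,"wy": 0,"wz": 0},
    {"hand": 1,"tx": 0,"ty": 0,"tz": 0,"wx": 0,"wy": 0,"wz": 0}
  ]
}}

```text
time: 3.5
tool_pos: [508.7, -228.8, 40.6]
tcp_rot: [-3.141, -0.0, -1.745]
contact_force: [0.5, 0.7, 2.3]
grip_width: 23.8
```

```bash
python3 -c "
from h import *
plan(508.8,-229.6,41.5,-100)
"
```

```text
t 3.5 pos [ 508.7 -228.8   40.6] rpy [-1.7998e+02 -1.0000e-02 -9.9960e+01] | wz shares 0.01 | t shares [ 0.019 -0.007 -0.021] mm [ 0.8 -0.3 -0.9] F [0.5 0.7 2.3] w 23.8
```

Call:
{"api": "drive_tool", "payload": {
  "deltas": [
    {"hand": 1,"tx": 0,"ty": 0.15,"tz": 0,"wx": 0,"wy": 0,"wz": 0},
    {"hand": 1,"tx": 0,"ty": 0.3,"tz": 0,"wx": 0,"wy": 0,"wz": 0},
    {"hand": 1,"tx": 0,"ty": 0.4,"tz": 0,"wx": 0,"wy": 0,"wz": 0},
    {"hand": 1,"tx": 0,"ty": 0.4,"tz": 0,"wx": 0,"wy": 0,"wz": 0},
    {"hand": 1,"tx": 0,"ty": 0.4,"tz": 0,"wx": 0,"wy": 0,"wz": 0},
    {"hand": 1,"tx": 0,"ty": 0.4,"tz": 0,"wx": 0,"wy": 0,"wz": 0},
    {"hand": 1,"tx": 0,"ty": 0.4,"tz": 0,"wx": 0,"wy": 0,"wz": 0},
    {"hand": 1,"tx": 0,"ty": 0.4,"tz": 0,"wx": 0,"wy": 0,"wz": 0},
    {"hand": 1,"tx": 0,"ty": 0.4,"tz": 0,"wx": 0,"wy": 0,"wz": 0},
    {"hand": 1,"tx": 0,"ty": 0.3,"tz": 0,"wx": 0,"wy": 0,"wz": 0},
    {"hand": 1,"tx": 0,"ty": 0.2,"tz": 0,"wx": 0,"wy": 0,"wz": 0},
    {"hand": 1,"tx": 0,"ty": 0,"tz": 0,"wx": 0,"wy": 0,"wz": 0},
    {"hand": 1,"tx": 0,"ty": 0,"tz": 0,"wx": 0,"wy": 0,"wz": 0}
  ]
}}

```text
time: 4.58
tool_pos: [360.9, -203.1, 40.6]
tcp_rot: [-3.141, -0.0, -1.745]
contact_force: [0.7, -0.2, -0.9]
grip_width: 23.5
```

```bash
python3 -c "
from h import *
plan(361,-203,15.3,-100)
cv2.imwrite('pics/w3.png',capture('wrist')[:,:,::-1])
s=capture('scene')[:,:,::-1]; cv2.imwrite('pics/s3.png',cv2.resize(s[120:260,130:330],None,fx=4,fy=4,interpolation=cv2.INTER_CUBIC))"
```

```text
t 4.58 pos [ 360.9 -203.1   40.6] rpy [-1.7997e+02 -2.0000e-02 -1.0000e+02] | wz shares 0.0 | t shares [-0.003 -0.001  0.633] mm [-0.1 -0.  25.3] F [ 0.7 -0.2 -0.9] w 23.5
```

View pics/w3.png

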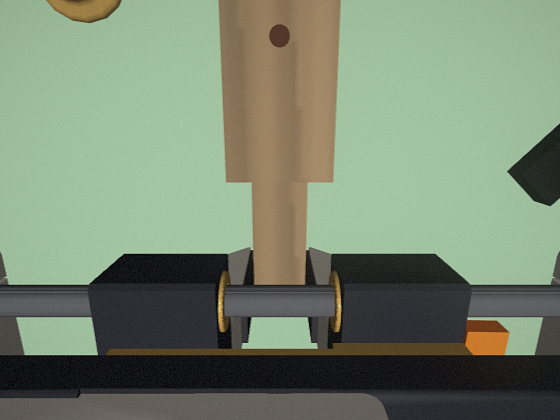

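View pics/s3.png

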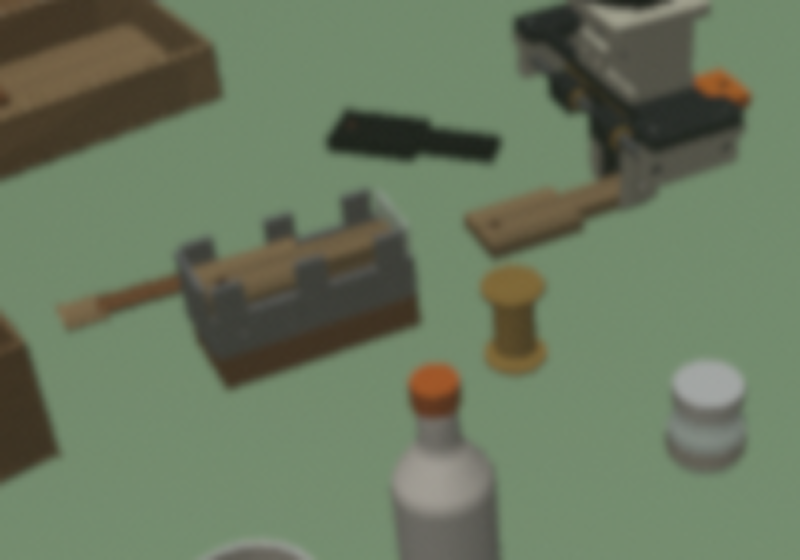

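The wrist view shows the blank held straight, with its blade hole at (279,36). The scene view shows the other three still inside and lower. Next I lower it 25.5 mm and let go.

Call:
{"api": "drive_tool", "payload": {
  "deltas": [
    {"hand": 1,"tx": 0,"ty": 0,"tz": 0.2,"wx": 0,"wy": 0,"wz": 0},
    {"hand": 1,"tx": 0,"ty": 0,"tz": 0.2,"wx": 0,"wy": 0,"wz": 0},
    {"hand": 1,"tx": 0,"ty": 0,"tz": 0.14,"wx": 0,"wy": 0,"wz": 0},
    {"hand": 1,"tx": 0,"ty": 0,"tz": 0.08,"wx": 0,"wy": 0,"wz": 0},
    {"hand": 1,"tx": 0,"ty": 0,"tz": 0.02,"wx": 0,"wy": 0,"wz": 0},
    {"hand": 1,"tx": 0,"ty": 0,"tz": 0,"wx": 0,"wy": 0,"wz": 0},
    {"hand": 1,"tx": 0,"ty": 0,"tz": 0,"wx": 0,"wy": 0,"wz": 0}
  ]
}}

```text
time: 5.27
tool_pos: [360.7, -202.7, 14.5]
tcp_rot: [3.141, 0.0, -1.744]
contact_force: [-0.0, 0.6, -0.1]
grip_width: 23.7
```

```bash
python3 -c "
from h import *
plan(361,-203,15,-100)"
```

```text
t 5.27 pos [ 360.7 -202.7   14.5] rpy [ 1.7997e+02  1.0000e-02 -9.9950e+01] | wz shares 0.01 | t shares [ 0.006 -0.008 -0.012] mm [ 0.2 -0.3 -0.5] F [-0.   0.6 -0.1] w 23.7
```

Call:
{"api": "drive_tool", "payload": {
  "deltas": [
    {"hand": 0.3,"tx": 0,"ty": 0,"tz": 0,"wx": 0,"wy": 0,"wz": 0},
    {"hand": 0.1,"tx": 0,"ty": 0,"tz": 0,"wx": 0,"wy": 0,"wz": 0},
    {"hand": 0.1,"tx": 0,"ty": 0,"tz": 0,"wx": 0,"wy": 0,"wz": 0},
    {"hand": 0.1,"tx": 0,"ty": 0,"tz": 0,"wx": 0,"wy": 0,"wz": 0},
    {"hand": -0.3,"tx": 0,"ty": 0,"tz": -0.4,"wx": 0,"wy": 0,"wz": 0},
    {"hand": -0.3,"tx": 0,"ty": 0,"tz": -0.8,"wx": 0,"wy": 0,"wz": 0},
    {"hand": -0.3,"tx": 0,"ty": 0,"tz": -0.8,"wx": 0,"wy": 0,"wz": 0},
    {"hand": -0.3,"tx": 0,"ty": 0,"tz": -0.8,"wx": 0,"wy": 0,"wz": 0},
    {"hand": -0.3,"tx": 0,"ty": 0,"tz": -0.4,"wx": 0,"wy": 0,"wz": 0},
    {"hand": -0.3,"tx": 0,"ty": 0,"tz": 0,"wx": 0,"wy": 0,"wz": 0},
    {"hand": -0.3,"tx": 0,"ty": 0,"tz": 0,"wx": 0,"wy": 0,"wz": 0},
    {"hand": -0.3,"tx": 0,"ty": 0,"tz": 0,"wx": 0,"wy": 0,"wz": 0}
  ]
}}

```text
time: 6.27
tool_pos: [360.3, -202.4, 142.1]
tcp_rot: [3.14, 0.001, -1.745]
contact_force: [-0.0, 0.2, 0.6]
grip_width: 59.6
```

```bash
python3 -c "
from h import *
import pickle
plan(435.8,-216.2,15,-100)
pickle.dump(camera_model('wrist'),open('w4.pkl','wb'))
cv2.imwrite('pics/w4.png',capture('wrist')[:,:,::-1])
t=capture('top')[:,:,::-1];cv2.imwrite('pics/t4.png',t)"
```

```text
t 6.27 pos [ 360.3 -202.4  142.1] rpy [ 1.7993e+02  4.0000e-02 -9.9960e+01] | wz shares 0.01 | t shares [ 0.011 -1.919  3.176] mm [  0.4 -76.8 127.1] F [-0.   0.2  0.6] w 59.6
```

View pics/w4.png

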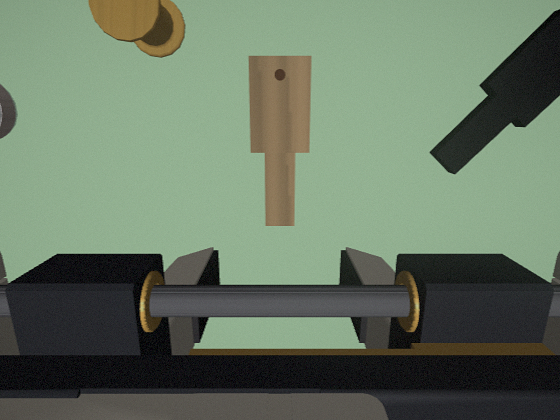

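View pics/t4.png

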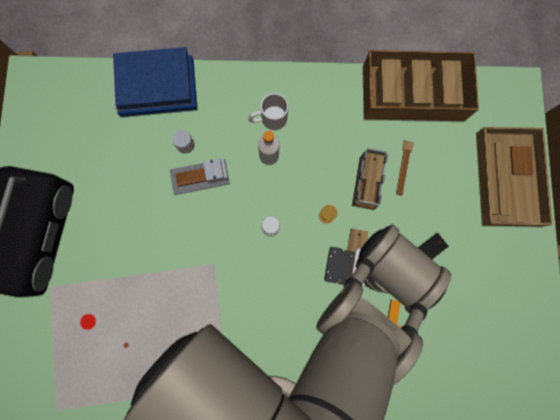

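The blank lies flat on the bench: tail at row 56, tip at (280,226), blade at columns 249–311. I measure it on the z=12 plane.

```bash
python3 - <<'E'
from h import *
import pickle
cm=pickle.load(open('w4.pkl','rb'))
hsv=cv2.cvtColor(cv2.imread('pics/w4.png'),cv2.COLOR_BGR2HSV)
m=((hsv[:,:,0]<25)&(hsv[:,:,1]>60)).astype(np.uint8)
P=lambda u,v:ray(cm,(u,v),12)
mid=[]
for v in [65,90,120,140,160,190,215]:
    xs=np.where(m[v,240:320])[0]+240;a,b=P(xs.min()-.5,v),P(xs.max()+.5,v);mid.append((a+b)/2)
    print(v,((a+b)/2).round(1),'w',np.linalg.norm(a-b).round(1))
c=np.where(m[:235,285])[0];a,b=P(280,c.min()-.5),P(280,c.max()+.5);print('tail',a.round(1),'tip',b.round(1),'L',np.linalg.norm(a-b).round(1))
d=mid[0]-mid[-1];print('yaw',np.degrees(np.arctan2(d[1],d[0])).round(2))
E
```

```text
65 [ 469.4 -222.2   12. ] w 45.5
90 [ 452.3 -219.2   12. ] w 44.9
120 [ 431.  -215.5   12. ] w 45.9
140 [ 416.2 -212.9   12. ] w 45.0
160 [ 401.  -210.2   12. ] w 23.6
190 [ 377.3 -206.1   12. ] w 22.6
215 [ 356.6 -202.5   12. ] w 23.0
tail [ 475.6 -223.7   12. ] tip [ 347.7 -201.3   12. ] L 129.9
yaw -9.93
```

Call:
{"api": "drive_tool", "payload": {
  "deltas": [
    {"hand": -0.3,"tx": 0.01,"ty": -0.6,"tz": 0.3,"wx": 0,"wy": 0,"wz": 0},
    {"hand": -0.3,"tx": 0,"ty": -0.7,"tz": 0.5,"wx": 0,"wy": 0,"wz": 0},
    {"hand": -0.3,"tx": 0,"ty": -0.43,"tz": 0.5,"wx": 0,"wy": 0,"wz": 0},
    {"hand": -0.3,"tx": 0,"ty": -0.2,"tz": 0.5,"wx": 0,"wy": 0,"wz": 0},
    {"hand": -0.3,"tx": 0,"ty": 0,"tz": 0.5,"wx": 0,"wy": 0,"wz": 0},
    {"hand": -0.3,"tx": 0,"ty": 0,"tz": 0.4,"wx": 0,"wy": 0,"wz": 0},
    {"hand": -0.3,"tx": 0,"ty": 0,"tz": 0.2,"wx": 0,"wy": 0,"wz": 0},
    {"hand": -0.3,"tx": 0,"ty": 0,"tz": 0.15,"wx": 0,"wy": 0,"wz": 0},
    {"hand": -0.3,"tx": 0,"ty": 0,"tz": 0,"wx": 0,"wy": 0,"wz": 0},
    {"hand": -0.3,"tx": 0,"ty": 0,"tz": 0,"wx": 0,"wy": 0,"wz": 0},
    {"hand": -0.3,"tx": 0,"ty": 0,"tz": 0,"wx": 0,"wy": 0,"wz": 0}
  ]
}}

```text
time: 7.28
tool_pos: [437.2, -216.9, 21.6]
tcp_rot: [-3.14, -0.001, -1.745]
contact_force: [-0.3, 0.1, 0.5]
grip_width: 59.9
```

```bash
python3 -c "
from h import *
plan(436.2,-216.5,15,-100)"
```

```text
t 7.28 pos [ 437.2 -216.9   21.6] rpy [-1.7993e+02 -4.0000e-02 -9.9960e+01] | wz shares 0.01 | t shares [-0.007  0.026  0.165] mm [-0.3  1.   6.6] F [-0.3  0.1  0.5] w 59.9
```

Call:
{"api": "drive_tool", "payload": {
  "deltas": [
    {"hand": -0.3,"tx": 0,"ty": 0,"tz": 0.1,"wx": 0,"wy": 0,"wz": 0},
    {"hand": -0.3,"tx": 0,"ty": 0,"tz": 0.06,"wx": 0,"wy": 0,"wz": 0},
    {"hand": -0.3,"tx": 0,"ty": 0,"tz": 0,"wx": 0,"wy": 0,"wz": 0},
    {"hand": 1,"tx": 0,"ty": 0,"tz": 0,"wx": 0,"wy": 0,"wz": 0},
    {"hand": 1,"tx": 0,"ty": 0,"tz": 0,"wx": 0,"wy": 0,"wz": 0},
    {"hand": 1,"tx": 0,"ty": 0,"tz": 0,"wx": 0,"wy": 0,"wz": 0},
    {"hand": 1,"tx": 0,"ty": 0,"tz": 0,"wx": 0,"wy": 0,"wz": 0},
    {"hand": 1,"tx": 0,"ty": 0,"tz": 0,"wx": 0,"wy": 0,"wz": 0}
  ]
}}

```text
time: 7.95
tool_pos: [436.9, -216.7, 14.6]
tcp_rot: [-3.141, -0.0, -1.745]
contact_force: [-0.3, -0.1, 0.6]
grip_width: 46.0
```

```bash
python3 -c "
from h import *
plan(436.2,-216.5,15,-100)"
```

```text
t 7.95 pos [ 436.9 -216.7   14.6] rpy [-1.7998e+02 -1.0000e-02 -9.9960e+01] | wz shares 0.01 | t shares [-0.001  0.017 -0.01 ] mm [-0.   0.7 -0.4] F [-0.3 -0.1  0.6] w 46.0
```

Call:
{"api": "drive_tool", "payload": {
  "deltas": [
    {"hand": 1,"tx": 0,"ty": 0,"tz": -0.3,"wx": 0,"wy": 0,"wz": 0},
    {"hand": 1,"tx": 0,"ty": 0,"tz": -0.7,"wx": 0,"wy": 0,"wz": 0},
    {"hand": 1,"tx": 0,"ty": 0,"tz": -0.8,"wx": 0,"wy": 0,"wz": 0},
    {"hand": 1,"tx": 0,"ty": 0,"tz": -0.8,"wx": 0,"wy": 0,"wz": 0},
    {"hand": 1,"tx": 0,"ty": 0,"tz": -0.8,"wx": 0,"wy": 0,"wz": 0},
    {"hand": 1,"tx": 0,"ty": 0,"tz": -0.8,"wx": 0,"wy": 0,"wz": 0},
    {"hand": 1,"tx": 0,"ty": 0,"tz": -0.8,"wx": 0,"wy": 0,"wz": 0},
    {"hand": 1,"tx": 0,"ty": 0,"tz": -0.6,"wx": 0,"wy": 0,"wz": 0},
    {"hand": 1,"tx": 0,"ty": 0,"tz": -0.3,"wx": 0,"wy": 0,"wz": 0},
    {"hand": 1,"tx": 0,"ty": 0,"tz": 0,"wx": 0,"wy": 0,"wz": -0.9},
    {"hand": 1,"tx": 0,"ty": 0,"tz": 0,"wx": 0,"wy": 0,"wz": -0.9},
    {"hand": 1,"tx": 0,"ty": 0,"tz": 0,"wx": 0,"wy": 0,"wz": -0.9},
    {"hand": 1,"tx": 0,"ty": 0,"tz": 0,"wx": 0,"wy": 0,"wz": -0.9},
    {"hand": 1,"tx": 0,"ty": 0,"tz": 0,"wx": 0,"wy": 0,"wz": -0.9}
  ]
}}

```text
time: 9.12
tool_pos: [436.6, -216.5, 250.4]
tcp_rot: [3.141, 0.0, -1.348]
contact_force: [-0.4, 0.8, -0.4]
grip_width: 45.5
```

Call:
{"api": "drive_tool", "payload": {
  "deltas": [
    {"hand": 1,"tx": 0,"ty": 0,"tz": 0,"wx": 0,"wy": 0,"wz": -0.9},
    {"hand": 1,"tx": 0,"ty": 0,"tz": 0,"wx": 0,"wy": 0,"wz": -0.9},
    {"hand": 1,"tx": 0,"ty": 0,"tz": 0,"wx": 0,"wy": 0,"wz": -0.9},
    {"hand": 1,"tx": 0,"ty": 0,"tz": 0,"wx": 0,"wy": 0,"wz": -0.9},
    {"hand": 1,"tx": 0,"ty": 0,"tz": 0,"wx": 0,"wy": 0,"wz": -0.9},
    {"hand": 1,"tx": 0,"ty": 0,"tz": 0,"wx": 0,"wy": 0,"wz": -0.9},
    {"hand": 1,"tx": 0,"ty": 0,"tz": 0,"wx": 0,"wy": 0,"wz": -0.9},
    {"hand": 1,"tx": 0,"ty": 0,"tz": 0,"wx": 0,"wy": 0,"wz": -0.9},
    {"hand": 1,"tx": 0,"ty": 0,"tz": 0,"wx": 0,"wy": 0,"wz": -0.9},
    {"hand": 1,"tx": 0,"ty": 0,"tz": 0,"wx": 0,"wy": 0,"wz": -0.9},
    {"hand": 1,"tx": 0,"ty": 0,"tz": 0,"wx": 0,"wy": 0,"wz": -0.9},
    {"hand": 1,"tx": 0,"ty": 0,"tz": 0,"wx": 0,"wy": 0,"wz": -0.9},
    {"hand": 1,"tx": 0,"ty": 0,"tz": 0,"wx": 0,"wy": 0,"wz": -0.9},
    {"hand": 1,"tx": 0,"ty": 0,"tz": 0,"wx": 0,"wy": 0,"wz": -0.9},
    {"hand": 1,"tx": 0,"ty": 0,"tz": 0,"wx": 0,"wy": 0,"wz": -0.9},
    {"hand": 1,"tx": 0,"ty": 0,"tz": 0,"wx": 0,"wy": 0,"wz": -0.9},
    {"hand": 1,"tx": 0,"ty": 0,"tz": 0,"wx": 0,"wy": 0,"wz": -0.9},
    {"hand": 1,"tx": 0,"ty": 0,"tz": 0,"wx": 0,"wy": 0,"wz": -0.9},
    {"hand": 1,"tx": 0,"ty": 0,"tz": 0,"wx": 0,"wy": 0,"wz": -0.9},
    {"hand": 1,"tx": 0,"ty": 0,"tz": 0,"wx": 0,"wy": 0,"wz": -0.9}
  ]
}}

```text
time: 10.78
tool_pos: [436.6, -216.5, 250.3]
tcp_rot: [-3.141, 0.0, 0.223]
contact_force: [-0.3, -0.4, -1.0]
grip_width: 45.9
```

```bash
python3 -c "
from h import *
plan(628.4,115.5,250,12.5)"
```

```text
t 10.78 pos [ 436.6 -216.5  250.3] rpy [-1.7999e+02  2.0000e-02  1.2760e+01] | wz shares 0.05 | t shares [ 6.478 -7.065  0.008] mm [ 259.1 -282.6    0.3] F [-0.3 -0.4 -1. ] w 45.9
```

Call:
{"api": "drive_tool", "payload": {
  "deltas": [
    {"hand": 1,"tx": 0.54,"ty": -0.589,"tz": 0,"wx": 0,"wy": 0,"wz": 0.05},
    {"hand": 1,"tx": 0.54,"ty": -0.589,"tz": 0,"wx": 0,"wy": 0,"wz": 0},
    {"hand": 1,"tx": 0.54,"ty": -0.589,"tz": 0,"wx": 0,"wy": 0,"wz": 0},
    {"hand": 1,"tx": 0.54,"ty": -0.589,"tz": 0,"wx": 0,"wy": 0,"wz": 0},
    {"hand": 1,"tx": 0.54,"ty": -0.589,"tz": 0,"wx": 0,"wy": 0,"wz": 0},
    {"hand": 1,"tx": 0.54,"ty": -0.589,"tz": 0,"wx": 0,"wy": 0,"wz": 0},
    {"hand": 1,"tx": 0.54,"ty": -0.589,"tz": 0,"wx": 0,"wy": 0,"wz": 0},
    {"hand": 1,"tx": 0.54,"ty": -0.589,"tz": 0,"wx": 0,"wy": 0,"wz": 0},
    {"hand": 1,"tx": 0.54,"ty": -0.589,"tz": 0,"wx": 0,"wy": 0,"wz": 0},
    {"hand": 1,"tx": 0.54,"ty": -0.589,"tz": 0,"wx": 0,"wy": 0,"wz": 0},
    {"hand": 1,"tx": 0.54,"ty": -0.589,"tz": 0,"wx": 0,"wy": 0,"wz": 0},
    {"hand": 1,"tx": 0.54,"ty": -0.589,"tz": 0,"wx": 0,"wy": 0,"wz": 0},
    {"hand": 1,"tx": 0,"ty": 0,"tz": 0,"wx": 0,"wy": 0,"wz": 0},
    {"hand": 1,"tx": 0,"ty": 0,"tz": 0,"wx": 0,"wy": 0,"wz": 0},
    {"hand": 1,"tx": 0,"ty": 0,"tz": 0,"wx": 0,"wy": 0,"wz": 0}
  ]
}}

```text
time: 12.03
tool_pos: [629.3, 114.7, 249.9]
tcp_rot: [3.141, 0.001, 0.215]
contact_force: [0.2, 0.1, -0.2]
grip_width: 45.7
```

```bash
python3 -c "
from h import *
import pickle
plan(628.4,115.5,250,12.5)
pickle.dump(camera_model('wrist'),open('w5.pkl','wb'))
cv2.imwrite('pics/w5.png',capture('wrist')[:,:,::-1])"
```

```text
t 12.03 pos [629.3 114.7 249.9] rpy [1.7998e+02 8.0000e-02 1.2310e+01] | wz shares -0.04 | t shares [-0.018 -0.025 -0.002] mm [-0.7 -1.  -0.1] F [ 0.2  0.1 -0.2] w 45.7
```

View pics/w5.png

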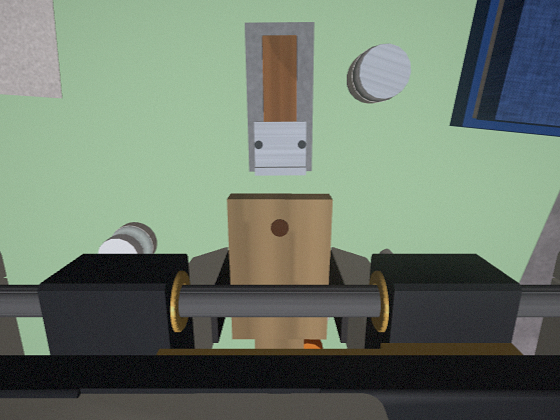

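The wrist view shows the whole cradle: foot at columns 246–313 from row 23, bar at 263–297 from row 36, bridge mouth edge at row 122. The tin is at (380,72).

```bash
python3 - <<'E'
from h import *
import pickle
cm=pickle.load(open('w5.pkl','rb'))
im=cv2.imread('pics/w5.png').astype(np.float32)
hsv=cv2.cvtColor(im.astype(np.uint8),cv2.COLOR_BGR2HSV)
P=lambda u,v,z:ray(cm,(u,v),z)
green=((hsv[:,:,0]>40)&(hsv[:,:,0]<80)&(hsv[:,:,1]>35))
bar=((hsv[:,:,0]<20)&(hsv[:,:,1]>90))
br=((hsv[:,:,1]<40)&(hsv[:,:,2]>140))
def span(m,v,lo,hi): 
    xs=np.where(m[v,lo:hi])[0]+lo; return xs.min()-.5,xs.max()+.5
for v in [30,50,70,90,110]:
    a,b=span(~green,v,235,325); print('foot',v,a,b,((P(a,v,8)+P(b,v,8))/2).round(1),np.linalg.norm(P(a,v,8)-P(b,v,8)).round(1))
for v in [42,60,80,100,116]:
    a,b=span(bar,v,255,305); print('bar',v,a,b,((P(a,v,24)+P(b,v,24))/2).round(1),np.linalg.norm(P(a,v,24)-P(b,v,24)).round(1))
for v in [126,135,155,163]:
    a,b=span(br,v,250,311); print('bridge',v,a,b,((P(a,v,51)+P(b,v,51))/2).round(1),np.linalg.norm(P(a,v,51)-P(b,v,51)).round(1))
for u in [270,280,290]:
    r=np.where(bar[20:130,u])[0]+20; r2=np.where(br[100:185,u])[0]+100;f=np.where(~green[5:60,u])[0]+5
    print(u,'bar end',P(u,r.min()-.5,24).round(1),'mouth',r2.min(),P(u,r2.min()-.5,51).round(1),'foot end',P(u,f.min()-.5,8).round(1),'bridge back',r2.max(),P(u,r2.max()+.5,51).round(1))
E
python3 -c "
import cv2
im=cv2.imread('pics/w5.png');cv2.imwrite('pics/c5.png',cv2.resize(im[15:185,235:325],None,fx=3.5,fy=3.5,interpolation=cv2.INTER_CUBIC))"
```

```text
foot 30 244.5 314.5 [597.7 267.4   8. ] 70.7
foot 50 244.5 313.5 [601.2 249.2   8. ] 70.6
foot 70 245.5 313.5 [605.7 230.6   8. ] 70.6
foot 90 245.5 313.5 [609.9 211.5   8. ] 71.6
foot 110 246.5 312.5 [614.2 191.8   8. ] 70.5
bar 42 262.5 295.5 [600.3 253.4  24. ] 32.2
bar 60 262.5 295.5 [603.7 237.6  24. ] 32.6
bar 80 262.5 295.5 [607.7 219.5  24. ] 33.1
bar 100 263.5 295.5 [612.2 201.   24. ] 32.5
bar 116 263.5 295.5 [615.6 185.7  24. ] 32.9
bridge 126 252.5 306.5 [617.6 176.5  51. ] 51.9
bridge 135 253.5 306.5 [619.9 168.3  51. ] 51.3
bridge 155 253.5 305.5 [623.5 149.5  51. ] 51.1
bridge 163 253.5 307.5 [626.1 142.   51. ] 53.4
270 bar end [590.5 257.2  24. ] mouth 122 [607.8 178.6  51. ] foot end [586.7 272.9   8. ] bridge back 175 [618.6 127.7  51. ]
280 bar end [600.  259.3  24. ] mouth 122 [617.2 180.6  51. ] foot end [596.5 275.    8. ] bridge back 175 [628.3 129.8  51. ]
290 bar end [609.3 262.2  24. ] mouth 122 [626.5 182.7  51. ] foot end [606.3 277.1   8. ] bridge back 175 [638.1 131.9  51. ]
```

View pics/c5.png

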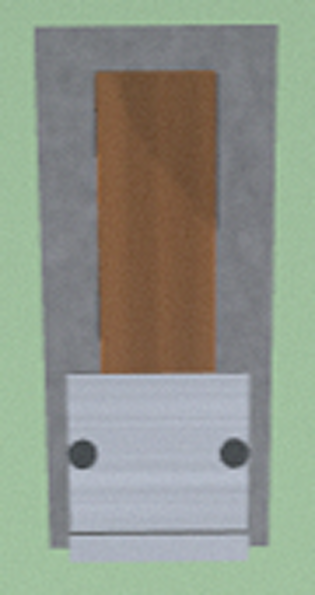

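```bash
python3 -c "
from h import *
plan(595,278.4,60,12.5)"
```

```text
t 12.08 pos [629.3 114.2 250.2] rpy [1.7998e+02 5.0000e-02 1.2260e+01] | wz shares -0.05 | t shares [ 0.052 -4.194  4.756] mm [   2.1 -167.8  190.2] F [-0.6 -0.8 -0.2] w 45.7
```

Call:
{"api": "drive_tool", "payload": {
  "deltas": [
    {"hand": 1,"tx": 0.05,"ty": -0.6,"tz": 0,"wx": 0,"wy": 0,"wz": -0.05},
    {"hand": 1,"tx": 0,"ty": -0.7,"tz": 0,"wx": 0,"wy": 0,"wz": 0},
    {"hand": 1,"tx": 0,"ty": -0.8,"tz": 0,"wx": 0,"wy": 0,"wz": 0},
    {"hand": 1,"tx": 0,"ty": -0.8,"tz": 0,"wx": 0,"wy": 0,"wz": 0},
    {"hand": 1,"tx": 0,"ty": -0.7,"tz": 0,"wx": 0,"wy": 0,"wz": 0},
    {"hand": 1,"tx": 0,"ty": -0.5,"tz": 0.1,"wx": 0,"wy": 0,"wz": 0},
    {"hand": 1,"tx": 0,"ty": -0.1,"tz": 0.6,"wx": 0,"wy": 0,"wz": 0},
    {"hand": 1,"tx": 0,"ty": 0,"tz": 0.7,"wx": 0,"wy": 0,"wz": 0},
    {"hand": 1,"tx": 0,"ty": 0,"tz": 0.7,"wx": 0,"wy": 0,"wz": 0},
    {"hand": 1,"tx": 0,"ty": 0,"tz": 0.7,"wx": 0,"wy": 0,"wz": 0},
    {"hand": 1,"tx": 0,"ty": 0,"tz": 0.7,"wx": 0,"wy": 0,"wz": 0},
    {"hand": 1,"tx": 0,"ty": 0,"tz": 0.6,"wx": 0,"wy": 0,"wz": 0},
    {"hand": 1,"tx": 0,"ty": 0,"tz": 0.4,"wx": 0,"wy": 0,"wz": 0},
    {"hand": 1,"tx": 0,"ty": 0,"tz": 0.2,"wx": 0,"wy": 0,"wz": 0},
    {"hand": 1,"tx": 0,"ty": 0,"tz": 0,"wx": 0,"wy": 0,"wz": 0},
    {"hand": 1,"tx": 0,"ty": 0,"tz": 0,"wx": 0,"wy": 0,"wz": 0},
    {"hand": 1,"tx": 0,"ty": 0,"tz": 0,"wx": 0,"wy": 0,"wz": 0}
  ]
}}

```text
time: 13.5
tool_pos: [596.3, 279.2, 64.2]
tcp_rot: [-3.141, -0.003, 0.218]
contact_force: [0.1, 0.5, -0.7]
grip_width: 45.8
```

```bash
python3 -c "
from h import *
plan(595,278.4,39.6,12.5)
s=capture('scene')[:,:,::-1];cv2.imwrite('pics/s6.png',cv2.resize(s[250:390,240:420],None,fx=4,fy=4,interpolation=cv2.INTER_CUBIC))
t=capture('top')[:,:,::-1];cv2.imwrite('pics/t6.png',cv2.resize(t[100:230,120:280],None,fx=4.6,fy=4.6,interpolation=cv2.INTER_CUBIC))"
```

```text
t 13.5 pos [596.3 279.2  64.2] rpy [-1.7999e+02 -1.6000e-01  1.2510e+01] | wz shares 0.0 | t shares [-0.037  0.013  0.615] mm [-1.5  0.5 24.6] F [ 0.1  0.5 -0.7] w 45.8
```

View pics/s6.png

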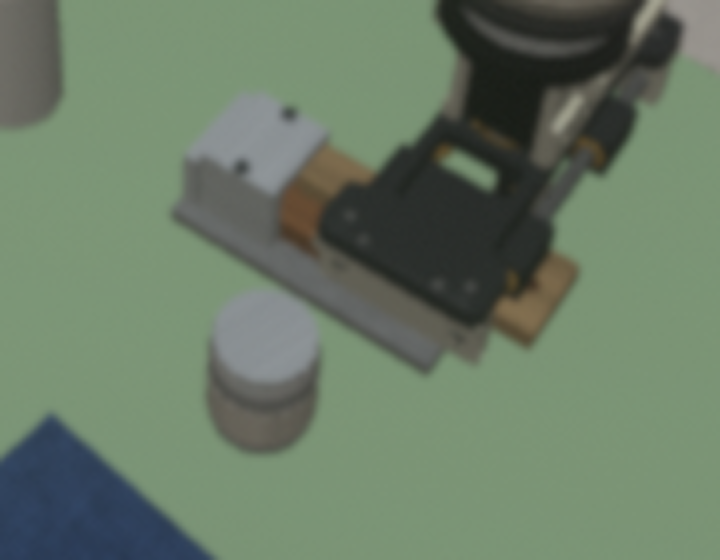

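View pics/t6.png

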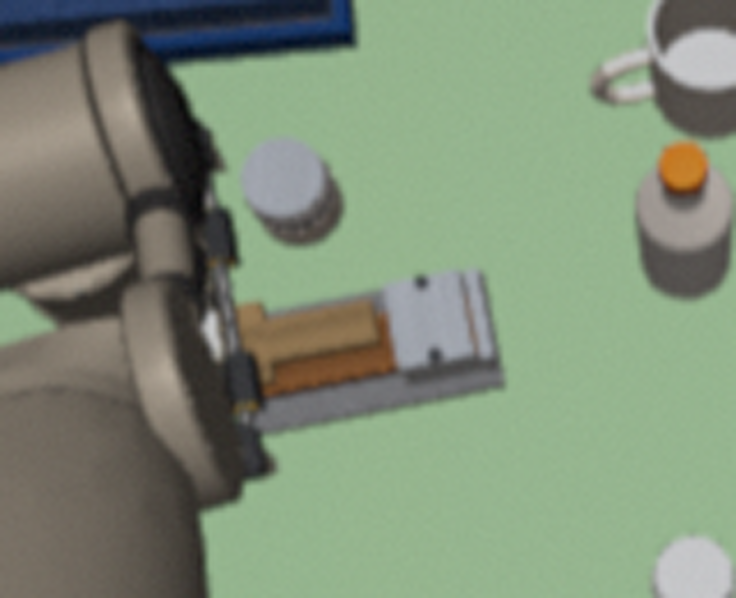

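```bash
python3 - <<'E'
from h import *
cm=camera_model('top')
P=lambda u,v,z: ray(cm,(120+(u+.5)/4.6-.5,100+(v+.5)/4.6-.5),z)
z=61.6
a=(P(372,300,z)+P(378,345,z))/2; b=(P(266,317,z)+P(273,365,z))/2
print('tip',a.round(1),'neck shoulder',b.round(1),'w',np.linalg.norm(P(372,300,z)-P(378,345,z)).round(1),'L',np.linalg.norm(a-b).round(1))
m=(P(384,287,51)+P(398,371,51))/2;k=(P(482,270,51)+P(500,353,51))/2
print('mouth',m.round(1),'w',np.linalg.norm(P(384,287,51)-P(398,371,51)).round(1),'back',k.round(1))
o=get_obs();print('FK tip',(np.array(o['tool_pos'])+90.7*np.array([.2164,-.976,0])).round(1))
print('mouth est',(np.array([612.3,200.3])-21*np.array([-.2164,.976])).round(1))
E
```

```text
tip [615.  186.6  61.6] neck shoulder [603.4 244.   61.6] w 25.9 L 58.6
mouth [614.2 179.3  51. ] w 49.0 back [625.2 124.1  51. ]
FK tip [615.8 190.9  64.2]
mouth est [616.8 179.8]
```

Call:
{"api": "drive_tool", "payload": {
  "deltas": [
    {"hand": 1,"tx": -0.05,"ty": 0,"tz": 0.2,"wx": 0,"wy": 0,"wz": 0},
    {"hand": 1,"tx": 0,"ty": 0,"tz": 0.2,"wx": 0,"wy": 0,"wz": 0},
    {"hand": 1,"tx": 0,"ty": 0,"tz": 0.1,"wx": 0,"wy": 0,"wz": 0},
    {"hand": 1,"tx": 0,"ty": 0,"tz": 0.05,"wx": 0,"wy": 0,"wz": 0},
    {"hand": 1,"tx": 0,"ty": 0,"tz": 0,"wx": 0,"wy": 0,"wz": 0},
    {"hand": 1,"tx": 0,"ty": 0,"tz": 0,"wx": 0,"wy": 0,"wz": 0},
    {"hand": 1,"tx": 0,"ty": 0,"tz": 0,"wx": 0,"wy": 0,"wz": 0}
  ]
}}

```text
time: 14.18
tool_pos: [593.5, 279.0, 40.6]
tcp_rot: [3.142, -0.0, 0.219]
contact_force: [-0.6, -0.0, 1.0]
grip_width: 45.9
```

```bash
python3 -c "
from h import *
plan(594.7,278.3,39.6,12.5)
t=capture('top')[:,:,::-1];cv2.imwrite('pics/t7.png',cv2.resize(t[140:200,160:240],None,fx=9,fy=9,interpolation=cv2.INTER_CUBIC))"
```

```text
t 14.18 pos [593.5 279.   40.6] rpy [ 1.800e+02 -2.000e-02  1.255e+01] | wz shares 0.01 | t shares [0.025 0.023 0.024] mm [1.  0.9 1. ] F [-0.6 -0.   1. ] w 45.9
```

View pics/t7.png

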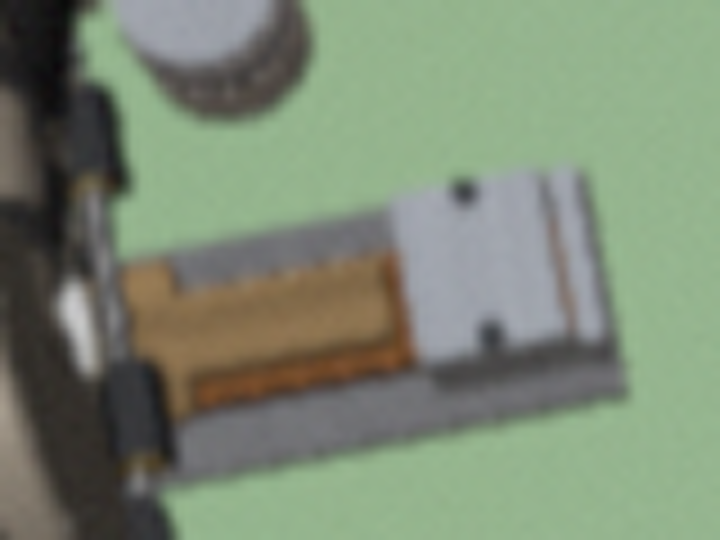

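```bash
python3 - <<'E'
from h import *
cm=camera_model('top')
P=lambda u,v,z: ray(cm,(160+(u+.5)/9-.5,140+(v+.5)/9-.5),z)
L=lambda p:(p[0]*.9763+p[1]*.2164).round(1); X=lambda p:(-p[0]*.2164+p[1]*.9763).round(1)
for n,u,v,z in [('tipU',382,257,38),('tipD',393,344,38),('shU',172,290,38),('shD',188,379,38),('barU',402,249,24),('barD',414,361,24),('barD2',195,407,24),('mouthU',386,208,51),('mouthD',413,364,51),('backU',535,172,51),('backD',570,338,51),('footU',393,205,8),('footD',628,393,8),('footD0',165,485,8)]:
    p=P(u,v,z);print(n,p.round(1),'lat',L(p),'X',X(p))
E
```

```text
tipU [625.2 188.5  38. ] lat 651.2 X 48.7
tipD [599.6 184.2  38. ] lat 625.2 X 50.1
shU [614.4 248.3  38. ] lat 653.5 X 109.4
shD [588.2 242.3  38. ] lat 626.7 X 109.3
barU [631.3 185.1  24. ] lat 656.4 X 44.1
barD [597.9 180.2  24. ] lat 622.7 X 46.5
barD2 [583.1 242.9  24. ] lat 621.8 X 111.0
mouthU [636.3 185.8  51. ] lat 661.5 X 43.7
mouthD [590.8 176.2  51. ] lat 614.9 X 44.1
backU [647.8 143.7  51. ] lat 663.5 X 0.2
backD [599.2 132.   51. ] lat 613.6 X -0.8
footU [648.9 191.    8. ] lat 674.8 X 46.0
footD [593.  119.4   8. ] lat 604.8 X -11.7
footD0 [563.  253.9   8. ] lat 604.6 X 126.0
```

Call:
{"api": "drive_tool", "payload": {
  "deltas": [
    {"hand": 1,"tx": 0.02,"ty": 0.1,"tz": 0.015,"wx": 0,"wy": 0,"wz": 0},
    {"hand": 1,"tx": 0,"ty": 0.15,"tz": 0,"wx": 0,"wy": 0,"wz": 0},
    {"hand": 1,"tx": 0,"ty": 0.15,"tz": 0,"wx": 0,"wy": 0,"wz": 0},
    {"hand": 1,"tx": 0,"ty": 0.1,"tz": 0,"wx": 0,"wy": 0,"wz": 0},
    {"hand": 1,"tx": 0,"ty": 0,"tz": 0,"wx": 0,"wy": 0,"wz": 0},
    {"hand": 1,"tx": 0,"ty": 0,"tz": 0,"wx": 0,"wy": 0,"wz": 0}
  ]
}}

```text
time: 14.73
tool_pos: [598.7, 259.0, 39.9]
tcp_rot: [-3.142, -0.0, 0.218]
contact_force: [-0.6, 0.4, -0.6]
grip_width: 45.8
```

```bash
python3 -c "
from h import *
plan(612.3-.2164*24.7,200.3+.9763*24.7,39.6,12.5)
t=capture('top')[:,:,::-1];cv2.imwrite('pics/t8.png',cv2.resize(t[140:200,160:240],None,fx=9,fy=9,interpolation=cv2.INTER_CUBIC))"
```

```text
t 14.73 pos [598.7 259.   39.9] rpy [-180.     -0.     12.49] | wz shares -0.0 | t shares [0.015 0.89  0.008] mm [ 0.6 35.6  0.3] F [-0.6  0.4 -0.6] w 45.8
```

View pics/t8.png

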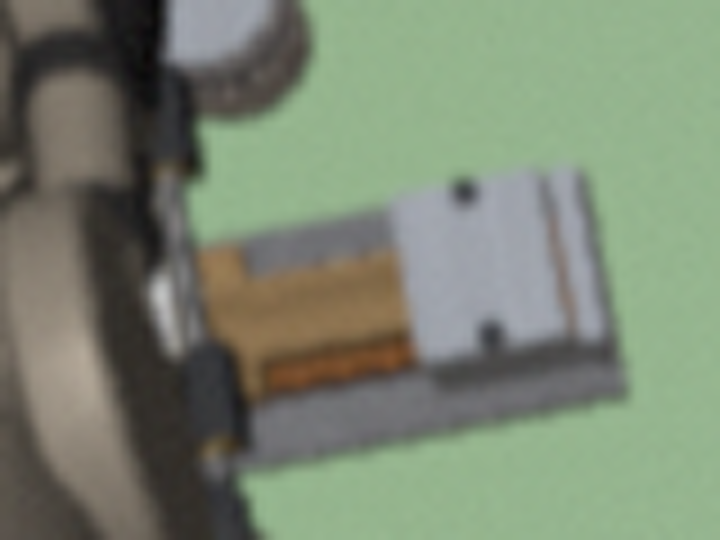

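The top view shows the neck entering under the mouth at (405,300), centred, with no contact force. About 35 mm remain. I go 30 mm further, then approach the stop in small steps.

Call:
{"api": "drive_tool", "payload": {
  "deltas": [
    {"hand": 1,"tx": 0.01,"ty": 0.15,"tz": 0.01,"wx": 0,"wy": 0,"wz": 0},
    {"hand": 1,"tx": 0,"ty": 0.2,"tz": 0,"wx": 0,"wy": 0,"wz": 0},
    {"hand": 1,"tx": 0,"ty": 0.2,"tz": 0,"wx": 0,"wy": 0,"wz": 0},
    {"hand": 1,"tx": 0,"ty": 0.15,"tz": 0,"wx": 0,"wy": 0,"wz": 0},
    {"hand": 1,"tx": 0,"ty": 0.05,"tz": 0,"wx": 0,"wy": 0,"wz": 0},
    {"hand": 1,"tx": 0,"ty": 0,"tz": 0,"wx": 0,"wy": 0,"wz": 0},
    {"hand": 1,"tx": 0,"ty": 0,"tz": 0,"wx": 0,"wy": 0,"wz": 0}
  ]
}}

```text
time: 15.37
tool_pos: [605.5, 230.1, 39.5]
tcp_rot: [-3.142, -0.0, 0.218]
contact_force: [-0.0, -0.8, -0.2]
grip_width: 45.9
```

Call:
{"api": "drive_tool", "payload": {
  "deltas": [
    {"hand": 1,"tx": 0,"ty": 0.04,"tz": 0,"wx": 0,"wy": 0,"wz": 0},
    {"hand": 1,"tx": 0,"ty": 0.03,"tz": 0,"wx": 0,"wy": 0,"wz": 0},
    {"hand": 1,"tx": 0,"ty": 0,"tz": 0,"wx": 0,"wy": 0,"wz": 0},
    {"hand": 1,"tx": 0,"ty": 0,"tz": 0,"wx": 0,"wy": 0,"wz": 0}
  ]
}}

```text
time: 15.7
tool_pos: [605.8, 228.2, 39.5]
tcp_rot: [-3.141, -0.0, 0.219]
contact_force: [-0.5, 2.8, -0.9]
grip_width: 45.3
```

```bash
python3 -c "
from h import *
plan(612.3-.2164*24.7,200.3+.9763*24.7,39.6,12.5)"
```

```text
t 15.7 pos [605.8 228.2  39.5] rpy [-1.7997e+02 -1.0000e-02  1.2560e+01] | wz shares 0.01 | t shares [ 0.007  0.099 -0.003] mm [ 0.3  4.  -0.1] F [-0.5  2.8 -0.9] w 45.3
```

Call:
{"api": "drive_tool", "payload": {
  "deltas": [
    {"hand": 1,"tx": 0,"ty": 0.025,"tz": 0,"wx": 0,"wy": 0,"wz": 0},
    {"hand": 1,"tx": 0,"ty": 0,"tz": 0,"wx": 0,"wy": 0,"wz": 0},
    {"hand": 1,"tx": 0,"ty": 0,"tz": 0,"wx": 0,"wy": 0,"wz": 0}
  ]
}}

```text
time: 15.95
tool_pos: [605.8, 228.1, 39.5]
tcp_rot: [-3.14, -0.0, 0.219]
contact_force: [-1.0, 5.8, 0.5]
grip_width: 45.6
```

Call:
{"api": "drive_tool", "payload": {
  "deltas": [
    {"hand": 1,"tx": 0,"ty": 0.025,"tz": 0,"wx": 0,"wy": 0,"wz": 0},
    {"hand": 1,"tx": 0,"ty": 0,"tz": 0,"wx": 0,"wy": 0,"wz": 0},
    {"hand": 1,"tx": 0,"ty": 0,"tz": 0,"wx": 0,"wy": 0,"wz": 0}
  ]
}}

```text
time: 16.2
tool_pos: [605.8, 228.1, 39.6]
tcp_rot: [-3.139, -0.0, 0.219]
contact_force: [-2.2, 10.9, -0.3]
grip_width: 45.1
```

```bash
python3 -c "
from h import *
plan(612.3-.2164*24.7,200.3+.9763*24.7,39.6,12.5)
t=capture('top')[:,:,::-1];cv2.imwrite('pics/t9.png',cv2.resize(t[140:200,160:240],None,fx=9,fy=9,interpolation=cv2.INTER_CUBIC))
cv2.imwrite('pics/w9.png',capture('wrist')[:,:,::-1])"
```

```text
t 16.2 pos [605.8 228.1  39.6] rpy [-1.7983e+02 -2.0000e-02  1.2570e+01] | wz shares 0.01 | t shares [ 0.008  0.095 -0.001] mm [ 0.3  3.8 -0. ] F [-2.2 10.9 -0.3] w 45.1
```

View pics/t9.png

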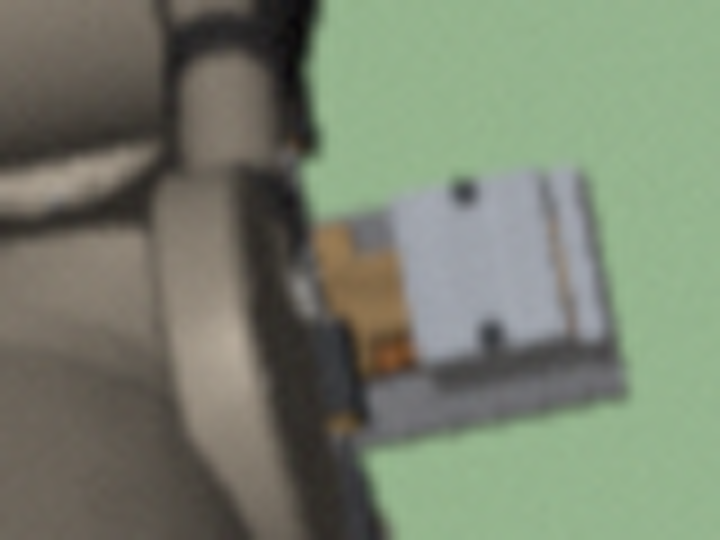

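There is a hard stop: the position holds while the force rises to 11 N. The neck's tan colour now fills the slot at (560,270), just before the end stop. I ease off a little, lower the last millimetre and release.

Call:
{"api": "drive_tool", "payload": {
  "deltas": [
    {"hand": 1,"tx": 0,"ty": -0.03,"tz": 0.02,"wx": 0,"wy": 0,"wz": 0},
    {"hand": 1,"tx": 0,"ty": 0,"tz": 0.005,"wx": 0,"wy": 0,"wz": 0},
    {"hand": 1,"tx": 0,"ty": 0,"tz": 0,"wx": 0,"wy": 0,"wz": 0},
    {"hand": 1,"tx": 0,"ty": 0,"tz": 0,"wx": 0,"wy": 0,"wz": 0}
  ]
}}

```text
time: 16.63
tool_pos: [605.8, 228.2, 38.7]
tcp_rot: [-3.14, -0.0, 0.219]
contact_force: [-1.4, 7.2, 1.4]
grip_width: 45.7
```

Call:
{"api": "drive_tool", "payload": {
  "deltas": [
    {"hand": -0.1,"tx": 0,"ty": 0,"tz": 0,"wx": 0,"wy": 0,"wz": 0},
    {"hand": -0.2,"tx": 0,"ty": 0,"tz": 0,"wx": 0,"wy": 0,"wz": 0},
    {"hand": -0.3,"tx": 0,"ty": 0,"tz": 0,"wx": 0,"wy": 0,"wz": 0},
    {"hand": -0.3,"tx": 0,"ty": 0,"tz": 0,"wx": 0,"wy": 0,"wz": 0},
    {"hand": -0.3,"tx": 0,"ty": 0,"tz": 0,"wx": 0,"wy": 0,"wz": 0},
    {"hand": -0.3,"tx": 0,"ty": 0,"tz": 0,"wx": 0,"wy": 0,"wz": 0}
  ]
}}

```text
time: 17.13
tool_pos: [606.3, 226.5, 38.4]
tcp_rot: [3.141, 0.0, 0.219]
contact_force: [-0.1, 0.4, -0.0]
grip_width: 60.0
```

```bash
python3 -c "
from h import *
plan(606,228,38.6,12.5)"
```

```text
t 17.13 pos [606.3 226.5  38.4] rpy [179.98   0.    12.53] | wz shares 0.01 | t shares [ 0.001 -0.037 -0.005] mm [ 0.1 -1.5 -0.2] F [-0.1  0.4 -0. ] w 60.0
```

Call:
{"api": "drive_tool", "payload": {
  "deltas": [
    {"hand": -0.3,"tx": 0,"ty": 0,"tz": -0.3,"wx": 0,"wy": 0,"wz": 0},
    {"hand": -0.3,"tx": 0,"ty": 0,"tz": -0.6,"wx": 0,"wy": 0,"wz": 0},
    {"hand": -0.3,"tx": 0,"ty": 0,"tz": -0.8,"wx": 0,"wy": 0,"wz": 0},
    {"hand": -0.3,"tx": 0,"ty": 0,"tz": -0.8,"wx": 0,"wy": 0,"wz": 0},
    {"hand": -0.3,"tx": 0,"ty": 0,"tz": -0.8,"wx": 0,"wy": 0,"wz": 0},
    {"hand": -0.3,"tx": 0,"ty": 0,"tz": -0.8,"wx": 0,"wy": 0,"wz": 0},
    {"hand": -0.3,"tx": 0,"ty": 0,"tz": -0.8,"wx": 0,"wy": 0,"wz": 0},
    {"hand": -0.3,"tx": 0,"ty": 0,"tz": -0.4,"wx": 0,"wy": 0,"wz": 0},
    {"hand": -0.3,"tx": 0,"ty": 0.5,"tz": 0,"wx": 0,"wy": 0,"wz": 0},
    {"hand": -0.3,"tx": 0,"ty": 0.7,"tz": 0,"wx": 0,"wy": 0,"wz": 0},
    {"hand": -0.3,"tx": 0,"ty": 0.7,"tz": 0,"wx": 0,"wy": 0,"wz": 0},
    {"hand": -0.3,"tx": 0,"ty": 0.5,"tz": 0,"wx": 0,"wy": 0,"wz": 0},
    {"hand": -0.3,"tx": 0,"ty": 0.3,"tz": 0,"wx": 0,"wy": 0,"wz": 0},
    {"hand": -0.3,"tx": 0,"ty": 0,"tz": 0,"wx": 0,"wy": 0,"wz": 0},
    {"hand": -0.3,"tx": 0,"ty": 0,"tz": 0,"wx": 0,"wy": 0,"wz": 0},
    {"hand": -0.3,"tx": 0,"ty": 0,"tz": 0,"wx": 0,"wy": 0,"wz": 0}
  ]
}}

```text
time: 18.47
tool_pos: [629.4, 122.6, 250.7]
tcp_rot: [-3.141, -0.0, 0.22]
contact_force: [0.4, 0.4, 0.6]
grip_width: 59.6
```

```bash
python3 -c "
from h import *
import pickle
plan(606,228,250,12.5)
pickle.dump(camera_model('wrist'),open('w10.pkl','wb'))
a=capture('wrist')[:,:,::-1];cv2.imwrite('pics/w10.png',a);cv2.imwrite('pics/c10.png',cv2.resize(a[0:200,200:360],None,fx=3,fy=3,interpolation=cv2.INTER_CUBIC))
cv2.imwrite('pics/t10.png',capture('top')[:,:,::-1])
s=capture('scene')[:,:,::-1];cv2.imwrite('pics/s10.png',s)
cv2.imwrite('pics/s10c.png',cv2.resize(s[150:250,140:280],None,fx=5.5,fy=5.5,interpolation=cv2.INTER_CUBIC))"
```

```text
t 18.47 pos [629.4 122.6 250.7] rpy [-1.7997e+02 -1.0000e-02  1.2580e+01] | wz shares 0.02 | t shares [ 1.0e-03 -2.7e+00  1.8e-02] mm [   0.  -108.     0.7] F [0.4 0.4 0.6] w 59.6
```

View pics/c10.png

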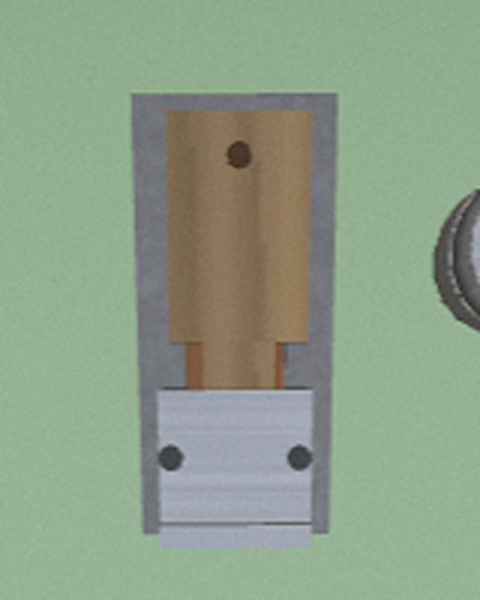

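View pics/t10.png

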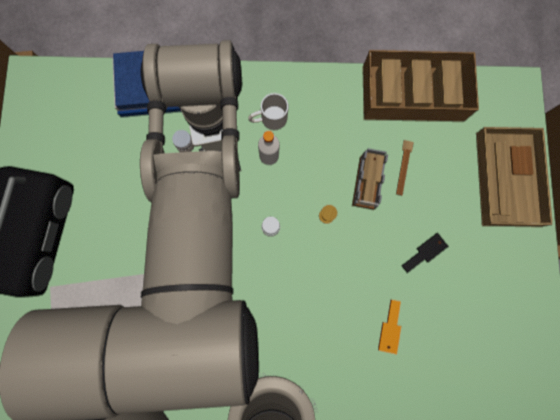

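View pics/s10c.png

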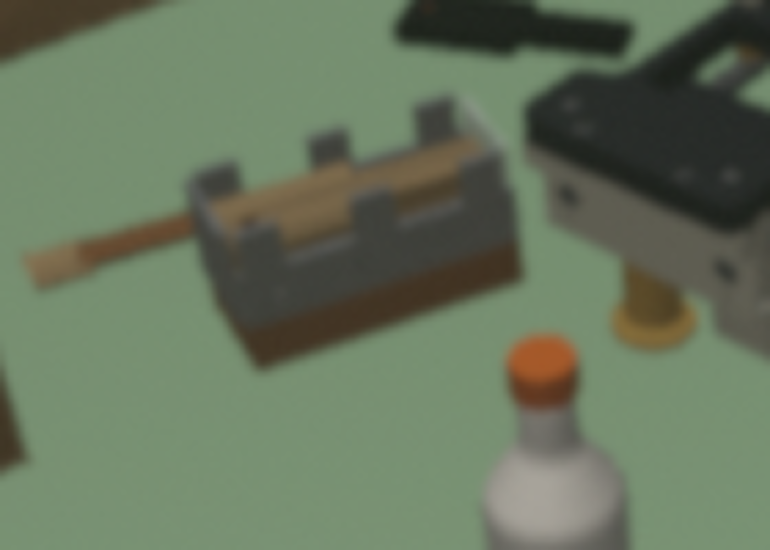

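```bash
python3 - <<'E'
from h import *
import pickle
cm=pickle.load(open('w10.pkl','rb'))
hsv=cv2.cvtColor(cv2.imread('pics/w10.png'),cv2.COLOR_BGR2HSV)
green=((hsv[:,:,0]>40)&(hsv[:,:,0]<80)&(hsv[:,:,1]>35))
wood=((hsv[:,:,0]<25)&(hsv[:,:,1]>70))
P=lambda u,v,z:ray(cm,(u,v),z)
L=lambda p:p[0]*.9763+p[1]*.2164; X=lambda p:-p[0]*.2164+p[1]*.9763
def fit(m,rows,lo,hi,z,n):
    A=[]
    for v in rows:
        xs=np.where(m[v,lo:hi])[0]+lo;a,b=P(xs.min()-.5,v,z),P(xs.max()+.5,v,z);A.append((*((a+b)/2)[:2],np.linalg.norm(a-b)))
    A=np.array(A);k=np.polyfit([X(a) for a in A],[L(a) for a in A],1)
    print(n,'lat',k,'deg',np.degrees(k[0]).round(2),'w',A[:,2].mean().round(1),'lat@X=60',np.polyval(k,60).round(1))
fit(~green,range(36,120,3),235,325,8,'foot')
fit(wood,range(42,110,3),245,315,36,'blade')
u=280
c=np.where(wood[20:135,u])[0]+20
t=P(u,c.min()-.5,36);e=P(u,c.max()+.5,51)
sh=P(262,113.7,36)
f=np.where(~green[5:60,u])[0]+5;F=P(u,f.min()-.5,8)
print('tail X',X(t),'foot end X',X(F),'diff (exp 75-64=11)',X(F)-X(t),'mouth X',X(e),'tail-mouth (exp 85)',X(t)-X(e),'shoulder-mouth (exp 15-16)',X(sh)-X(e))
E
```

```text
foot lat [-4.94541211e-03  6.41635201e+02] deg -0.28 w 70.5 lat@X=60 641.3
blade lat [-5.57092492e-03  6.43026772e+02] deg -0.32 w 45.1 lat@X=60 642.7
tail X 128.02993866114684 foot end X 139.3653831851909 diff (exp 75-64=11) 11.33544452404405 mouth X 43.23095335401689 tail-mouth (exp 85) 84.79898530712995 shoulder-mouth (exp 15-16) 14.826289460264775
```

The blank is home: tail to foot end measures 11.3 mm (expected 11), tail to mouth 84.8 mm (expected 85), yaw difference under 0.1°. Next I check that the stack in the magazine lies flat.

Call:
{"api": "drive_tool", "payload": {
  "deltas": [
    {"hand": -0.3,"tx": -0.19,"ty": 0.5,"tz": 0,"wx": 0,"wy": 0,"wz": 0},
    {"hand": -0.3,"tx": -0.19,"ty": 0.8,"tz": 0,"wx": 0,"wy": 0,"wz": 0},
    {"hand": -0.3,"tx": -0.19,"ty": 0.8,"tz": 0,"wx": 0,"wy": 0,"wz": 0},
    {"hand": -0.3,"tx": -0.19,"ty": 0.8,"tz": 0,"wx": 0,"wy": 0,"wz": 0},
    {"hand": -0.3,"tx": -0.19,"ty": 0.8,"tz": 0,"wx": 0,"wy": 0,"wz": 0},
    {"hand": -0.3,"tx": -0.19,"ty": 0.8,"tz": 0,"wx": 0,"wy": 0,"wz": 0},
    {"hand": -0.3,"tx": -0.19,"ty": 0.8,"tz": 0,"wx": 0,"wy": 0,"wz": 0},
    {"hand": -0.3,"tx": -0.19,"ty": 0.8,"tz": 0,"wx": 0,"wy": 0,"wz": 0},
    {"hand": -0.3,"tx": -0.19,"ty": 0.8,"tz": 0,"wx": 0,"wy": 0,"wz": 0},
    {"hand": -0.3,"tx": -0.19,"ty": 0.8,"tz": 0,"wx": 0,"wy": 0,"wz": 0},
    {"hand": -0.3,"tx": -0.19,"ty": 0.8,"tz": 0,"wx": 0,"wy": 0,"wz": 0},
    {"hand": -0.3,"tx": -0.19,"ty": 0.8,"tz": 0,"wx": 0,"wy": 0,"wz": 0},
    {"hand": -0.3,"tx": -0.19,"ty": 0.8,"tz": 0,"wx": 0,"wy": 0,"wz": 0},
    {"hand": -0.3,"tx": -0.19,"ty": 0.6,"tz": 0,"wx": 0,"wy": 0,"wz": 0},
    {"hand": -0.3,"tx": 0,"ty": 0.3,"tz": 0,"wx": 0,"wy": 0,"wz": 0},
    {"hand": -0.3,"tx": 0,"ty": 0,"tz": 0,"wx": 0,"wy": 0,"wz": 0},
    {"hand": -0.3,"tx": 0,"ty": 0,"tz": 0,"wx": 0,"wy": 0,"wz": 0}
  ]
}}

```text
time: 20.03
tool_pos: [621.5, -330.6, 249.9]
tcp_rot: [-3.141, 0.0, 0.219]
contact_force: [-0.3, -0.0, 0.2]
grip_width: 59.6
```

```bash
python3 -c "
from h import *
import pickle
plan(622,-335,250,12.5)
pickle.dump(camera_model('wrist'),open('w11.pkl','wb'))
a=capture('wrist')[:,:,::-1];cv2.imwrite('pics/w11.png',a)
s=capture('scene')[:,:,::-1];cv2.imwrite('pics/s11.png',s)"
```

```text
t 20.03 pos [ 621.5 -330.6  249.9] rpy [-1.7995e+02  2.0000e-02  1.2540e+01] | wz shares 0.01 | t shares [-0.011  0.109 -0.002] mm [-0.4  4.4 -0.1] F [-0.3 -0.   0.2] w 59.6
```

View pics/w11.png

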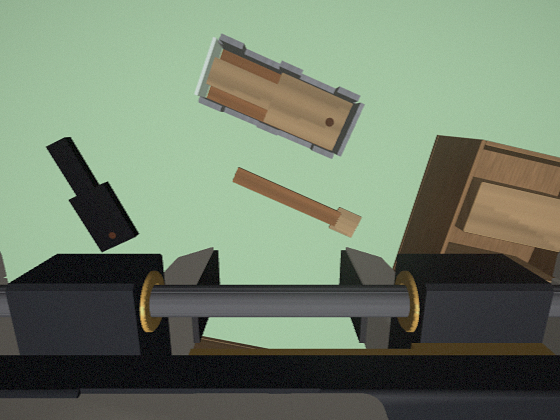

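View pics/s11.png

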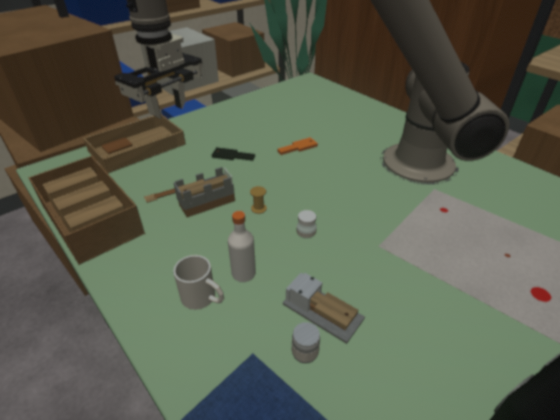

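```bash
python3 -c "
import cv2,numpy as np
f=lambda n:cv2.resize(cv2.imread(n)[160:220,165:245],None,fx=9,fy=9,interpolation=cv2.INTER_CUBIC)
cv2.imwrite('pics/cmp.png',cv2.resize(np.vstack([f('pics/scene0.png'),f('pics/s11.png')]),(400,600)))
cv2.imwrite('pics/n.png',f('pics/s11.png'))
cv2.imwrite('pics/o.png',f('pics/scene0.png'))
"
```

```text
(no output)
```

View pics/n.png

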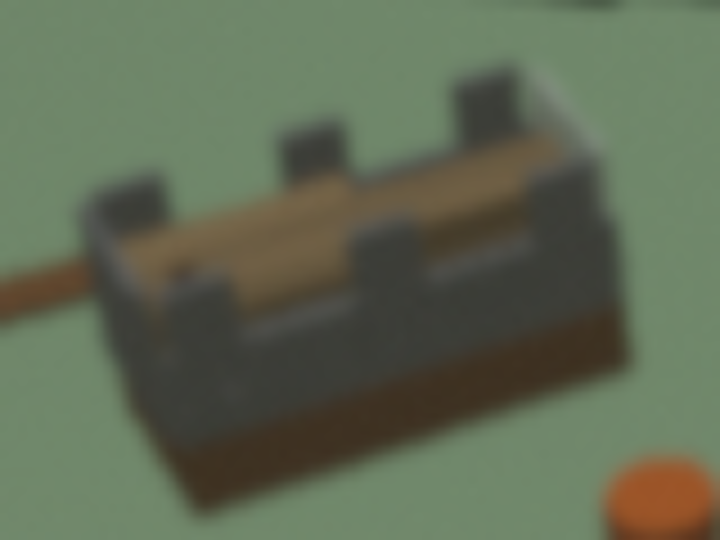

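View pics/o.png

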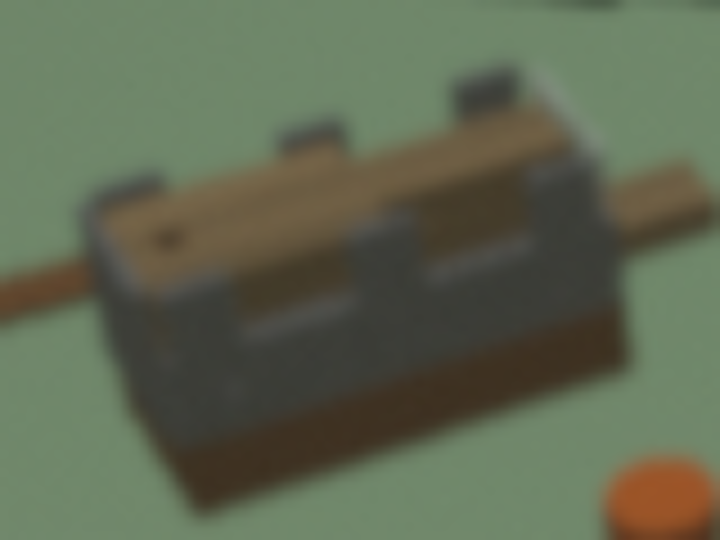

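The hole end of the top blank and its neck end both dropped by about 33 crop pixels, so the stack is down flat. Nothing else has moved, so I hand in.

```bash
python3 -c "
from plant import *
print(close_job())"
```

```text
the job is handed in; nothing more can be done
None
```

I pulled the bottom blank out of the magazine by its neck, laid it flat on the bench and let go. Then I took it by the blade, slid it neck first under the bridge to the end stop and let go. I handed in after about 20 s of robot time; the hand-in gives no verdict.

- **Fully home:** the tool stopped moving while the push rose to 11 N. Afterwards the tail sat 11.3 mm from the foot's end (11 expected) and 84.8 mm from the bridge mouth (85 expected).
- **Straight:** the blade's angle differed from the cradle's foot by less than 0.1°.
- **Stack:** both ends of the top blank dropped by the same amount in the scene picture, so the other three lie flat inside. Nothing sticks out of the exit.
- **Everything else:** the other things on the bench stand where they were in the last pictures.

**Checks that disagreed:**
- The top and wrist cameras differed by 2–3 mm on where the cradle is; I used a corrected average.
- The last wrist check put the blank about 1.4 mm to the side of the cradle's centre line, within the 5 mm of play on each side of the neck. I left it there.
- Contact came about 4 mm before my estimate of the stop. I went by the force and by the neck showing in the slot just before the stop.

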